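Park the leaning index plunger and swing the strap round the pivot pin to the fence

ROBOT

A 7-joint arm with a two-finger parallel gripper is mounted at the origin on a cart in front of the work surface, level with it; the furniture and walls round the work are solid. World frame = base frame: x ahead of the robot, y to its left, z up, the work surface at z = 0. Lengths are in m, angles in rad, forces in N, time in s.
With the tool pointing down it reaches from about 0.35 to 0.9 m from the base axis. Payload 8.1 kg.
Tool frame: the origin (TCP) lies at the very end of the fingers, on their centre line; the grasp point (between the pads) lies 19 mm behind it (arm.tcp_to_grasp is the z of the grasp point in the tool frame, in m); z points along the fingers, y is the line along which they close (so a half turn about z gives the same grasp; the last joint's range is limited). The gripper opens to 92 mm and grips with 3 to 60 N. Pads are 19 mm wide; open, the fingers measure 130 mm over their backs; the gripper's body (75 mm by 190 mm) begins 47 mm behind the grasp point.
Start: joints at [1.108, 0.434, 0.025, 1.573, -0.012, 1.134, -0.075], TCP at [0.22, -0.585, 0.193] pointing down, gripper open.
Joint ranges: [-2.62, 2.62], [-0.44, 2.09], [-1.27, 1.32], [0.08, 2.57], [-1.32, 4.46], [0.12, 2], [-2.74, 2.74]. Speed limits (rad/s): [2.22, 2.22, 3.01, 3.01, 3.14, 3.14, 3.14].

INTERFACE

Orientations are given as a rotation vector (axis times angle).
In Python, from cell import readout, vision, sign_off, arm gives the robot as it stands. The module is installed in compiled form; this text tells all that it offers.
- The arm moves only by the shell command python3 -m creep 'ROWS' [FORCE]. ROWS is JSON, a list of rows, each a list of 5 numbers: the shift along the tool's x, y, z in units of 4 cm (1.0 is 4 cm), then the turn about the tool's z in units of 4 degrees (1.0 is 4 degrees), then the opening, from 0 (shut) to 1 (fully open). A call has 1 to 12 rows; each row shifts and turns the commanded pose from where the row before left it, along the tool's axes as they then stand; what a row does not reach is not made up. A row lasts 1/8 s, in which the tool goes at most 62.5 mm and 10.7 degrees, less where a joint would pass 70% of its speed; a pose out of reach is approached as far as the arm can. A call with a number of a shift or a turn outside -1 to 1 is refused whole. A call with a gripper value outside its range is refused whole. The fingers move at their own pace and stop on an object; FORCE is the grip in N (left out, the last holds). Time passes only in rows, so rows that do not move let the fingers close. It gives the time, the measured TCP pose, the force, the opening and the grip force at its end, in the units of the state.
- readout.observe(): the state, without advancing time (a new reading comes with each control period).
- vision.get_image(name): name is "scene" or "top"; returns a dict with "pixels" (480x640x3 uint8, blue, green, red), "z_map" (480x640 float32, m along the optical axis (not along the pixel's ray), 0 where there is no reading), "camera_matrix" (3x3 intrinsics, pixels), "position" and "rotation" of the camera in the world. Camera axes: x right, y up, looking along -z (the intrinsics and any distortion apply to the point x, -y, -z); pixel columns grow to the right and rows downward; lengths in m; the calibration is good to about 2 mm. A picture is of the moment at which its call begins.
- sign_off(): hands the job in; it is judged then, once.
The state is a dict: "clock": time; "joints": joint angles; "dq": joint speeds; "joint_efforts": joint torques, N m; "position": TCP position; "ee_rot": TCP orientation; "force": force on the tool from outside, world axes, zero at the start; "ft_torque": the same for the moment, N m; "width": opening from 0.0 (shut) to 1.0 (fully open); "gripper_force": force on a finger pad.
Only numpy, scipy, OpenCV 4.12 (cv2) and the standard library are available. Lean on these libraries where they do the work, as an engineer would, in place of code of your own. Each camera call takes 0.05 s, during which the arm holds its last target. There are 200 camera calls.

TASK

First pull the leaning spring plunger out by its T handle, turn the handle anticlockwise into its rest notch and let go, so that the plunger stays out by itself. Only then push the flat steel strap, without lifting it, until its V notch sits on the fixed pivot pin, and swing it round that pin until its notched long edge lies flush along the fence bar. Leave the strap at rest there with the plunger still parked, and do not disturb the nail tin, the pipe elbow or the white block.

Things in the scene. Friction and masses are not known exactly. Their poses are not given: they have to be found in the camera images.
- jig: Steel jig fixed to the bench, at another place and heading each time. Origin: on the bench, at the centre of its pivot pin, an upright polished steel pin 12 mm thick and 26 mm high. x points away from the robot (at heading 0), y to the left along the fence bar, z up. At its +y end stands a bracket that carries a leaning spring plunger with a T handle.
- fence (a point): Middle of the top edge of the fence face. The fence is a smooth dark steel bar along the jig's y, 98 mm long (y = 2 to 100 mm in the jig frame), 14 mm high, 16.5 mm wide; its face looks to the jig's -x and lies at x = 5.5 mm. Same axes as the jig.
- bracket (a point): Top of the grey bracket post (22 x 20 mm, 58 mm high) that carries the plunger's sleeve; in the jig frame at x = -10, y = 115 mm. Its foot, 8 mm thick, covers x = -26 to 26, y = 100 to 150 mm there. Same axes as the jig.
- sleeve_top (a point): Upper end of the plunger's dark sleeve, on the plunger's axis. The sleeve is 26 mm in diameter (31 mm at a collar) and reaches 47 mm from here down along the leaning axis, over the area the strap swings through. Same axes as the jig.
- plunger_tip (a point): Tip of the plunger pin (10 mm thick), which leans 0.61 rad (35 deg) from vertical towards the jig's +y. z: outward along the plunger. Pushed in, the tip stands just above the bench at jig x = -10, y = 62 mm and bars the strap from turning nearer than about 20 deg to the fence; parked, its lowest edge is 15 mm above the bench, clear over the strap.
- strap: Loose flat bar of bare steel, 130 x 40 x 10 mm, 0.36 kg, flat on the bench, with one V notch (90 deg, 14 mm deep, 28 mm wide) in a long edge. Origin: on its underside where the pin's centre sits when the notch is home. Own axes: notched edge at x = 5.5 mm, plain edge at x = -34.5 mm, ends at y = -50 and y = 80 mm, z up. Home: origin and axes coincide with jig's.
- strap_push (a point): Point on the bench at the strap's plain long edge, 45 mm past the notch on its long side (strap x = -34.5, y = 45 mm; strap axes). Pushing the plain edge about here, along the strap's +x, swings it clockwise round the pin to the fence. At the start the strap is turned 0.6 to 1.05 rad anticlockwise from the fence, its notch 9 to 30 mm off the pin.
- plunger (a joint): How far the plunger is pulled out along its axis, m: 0 in (start), 0.026 at its stop. A spring pulls it in, 6 N at 0 and 11 N at 0.020. The handle can be turned only when it is out by more than 0.020; parked in the notch it rests at 0.0175.
- handle (a joint): How far the T handle is turned, rad: 0 at the start, growing anticlockwise as seen looking down onto the handle, stop at 1.15. Between lies a hump; the rest notch takes the handle from about 0.93 to 1.15, when it is let down 2.5 mm.
- handle_grip (a point): Middle of the T handle's black bar, where to grip. z: out along the leaning plunger (the way to pull); y runs along the bar, x across it. The bar is 12 mm thick (x), 36 mm long (y), from 16 mm below to 14 mm above this point (z); below it a collar of 27 mm diameter. At the start the bar is turned 0.55 rad clockwise from the plane of the lean.
- nail_tin: Bystander: open steel tin full of nails, 73 mm in diameter, 124 mm high with the nails. Origin: centre of its underside.
- pipe_elbow: Bystander: dark iron pipe elbow, 72 x 72 x 43 mm. Origin: centre of its underside.
- wear_block: Bystander: white plastic block, 78 x 32 x 38 mm, long along its x. Origin: centre of its underside.

How it is judged:
On the way, in this order (a step that is already met when the one before it is completed fails the run):
1. the plunger is parked: pulled out, turned into its rest notch and let go, with the strap still turned away from the fence (value of joint plunger above 0.014 m and value of joint handle above 0.7 rad and contact force between the fingers and handle below 0.2 N and angle between the y axis of strap and the y axis of jig, either way round above 0.4 rad), for 0.2 s.
2. the strap's notch is on the pivot pin (within 7 mm) while the strap is still turned at least 0.12 rad from the fence (horizontal distance between strap and jig below 0.007 m and angle between the y axis of strap and the y axis of jig, either way round above 0.12 rad), for 0.1 s.
3. the strap is swung home along the fence (horizontal distance between strap and jig below 0.005 m and angle between the y axis of strap and the y axis of jig, either way round below 0.05 rad), for 0.2 s.
At the end, for the whole second after the job is handed in: The strap lies flat and at rest with its notch on the pivot pin (within 5 mm of home) and its long edge along the fence (within 0.05 rad); the plunger is still parked (out by more than 14 mm, handle turned by more than 0.7 rad); nothing is held (all of step 3 and height (world z) of strap below 0.004 m and linear speed of strap below 0.01 m/s and value of joint plunger above 0.014 m and value of joint handle above 0.7 rad); the robot touches nothing.
It fails at once if the strap is lifted or tipped off the bench (height (world z) of strap above 0.012 m or angle between strap's own z axis and vertical above 0.2 rad).
It fails at once if the nail tin is moved by more than 25 mm or tipped (distance of nail_tin from where it was at the start of the episode above 0.025 m or angle between nail_tin's own z axis and vertical above 0.35 rad).
It fails at once if the pipe elbow is moved by more than 25 mm (distance of pipe_elbow from where it was at the start of the episode above 0.025 m).
It fails at once if the white block is moved by more than 25 mm (distance of wear_block from where it was at the start of the episode above 0.025 m).
It also fails if it takes over 45 s, if anything falls off the work surface, if the arm or the gripper's body presses on something with over 40 N, if the wrist force passes 120 N, or if a joint passes its speed limit or range.

## Working session

There is one attempt and no reset: what is moved stays moved. The work goes in short steps, Python scripts to look and compute and a shell command to move; the robot and the scene stay as the last step left them, time stands still between calls to the robot, and variables do not carry over. Pictures are saved under pics/ and viewed, at most 10 in all, crops included, and the job is handed in when it is done.

```bash
mkdir -p pics; ls; cat > h.py <<'E'
import numpy as np,cv2
from cell import readout,vision,arm
def grab(n,f):
    im=vision.get_image(n); cv2.imwrite('pics/'+f+'.png',im['pixels']); np.savez('pics/'+f+'.npz',**im); return im
def world(f,u,v,z=None):
    im=np.load('pics/'+f+'.npz'); K=im['camera_matrix']; R=np.array(im['rotation'])
    if R.shape!=(3,3): R=cv2.Rodrigues(R)[0]
    d=np.linalg.inv(K)@[u,v,1]; d=R@(d*[1,-1,-1]); p=im['position']
    if z is None: t=im['z_map'][int(v),int(u)]
    else: t=(z-p[2])/d[2]
    return p+t*d
def proj(f,P):
    im=np.load('pics/'+f+'.npz'); K=im['camera_matrix']; R=np.array(im['rotation'])
    if R.shape!=(3,3): R=cv2.Rodrigues(R)[0]
    c=(R.T@(np.atleast_2d(P)-im['position']).T).T*[1,-1,-1]; c=(K@c.T).T
    return c[:,:2]/c[:,2:]
E
python3 - <<'E'
from h import *
for n in('scene','top'):
    im=grab(n,n+'0'); print(im['position'],im['rotation'],im['camera_matrix'],[k for k in im])
print(readout.observe(),arm.tcp_to_grasp)
E
```

```text
pics
[0.04957438 0.49054276 0.73760148] [ 0.33787774 -1.05684374 -2.3541531 ] [[519.73552736   0.         313.15996827]
 [  0.         519.73552736 241.82379258]
 [  0.           0.           1.        ]] ['pixels', 'z_map', 'camera_matrix', 'position', 'rotation']
[ 0.41328301 -0.12415989  0.95806077] [ 0.06841737 -0.06102893 -1.56542404] [[442.90515081   0.         323.30638949]
 [  0.         442.90515081 237.49172883]
 [  0.           0.           1.        ]] ['pixels', 'z_map', 'camera_matrix', 'position', 'rotation']
{'clock': 0.1, 'joints': array([ 1.10837821,  0.43516086,  0.02497306,  1.5739884 , -0.01155539,
        1.13400229, -0.07508463]), 'dq': array([-0.00100939, -0.00063134,  0.00205589, -0.00243103,  0.00177129,
       -0.00050555, -0.00049782]), 'joint_efforts': array([ 2.65511037e-03, -6.69130397e+01,  9.87639874e-01, -3.15149331e+01,
       -6.05638674e-02,  3.74483666e-02,  5.64438471e-05]), 'position': array([ 0.21982178, -0.58453553,  0.19272565]), 'ee_rot': array([-3.08956659e+00, -5.61861686e-01,  6.55781480e-04]), 'force': array([ 0.62416209,  0.564459  , -0.11985478]), 'ft_torque': array([ 0.00175617, -0.02225234, -0.01984486]), 'gripper_force': 0.0, 'width': 0.9987476940840454} -0.0188
```

View pics/scene0.png

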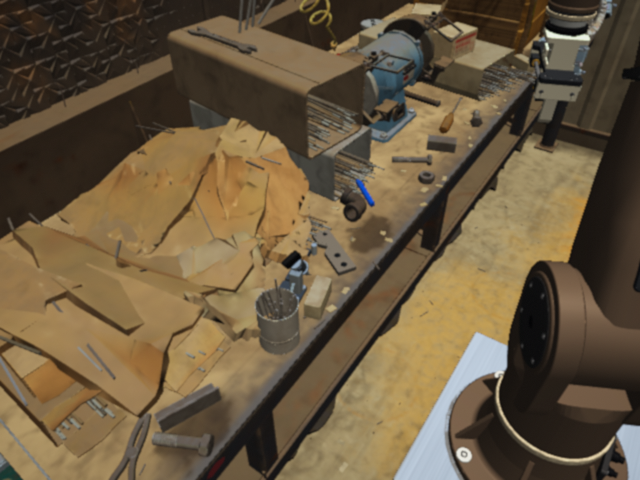

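View pics/top0.png

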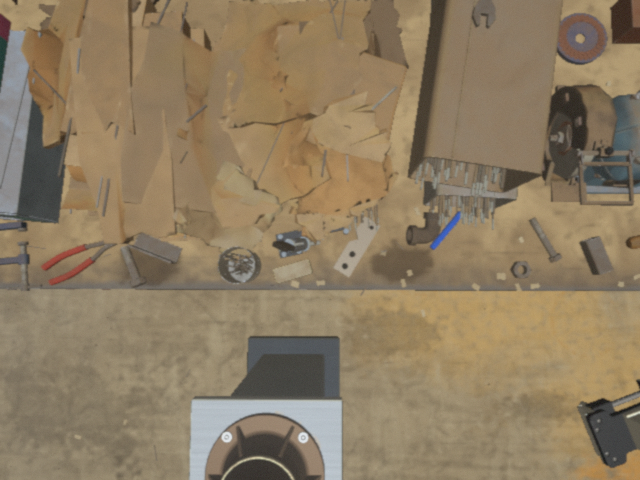

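Scene: the jig stands around scene pixel (300,265) and top pixel (300,240). The strap is at top (357,248), the tin at (240,265), the white block at (293,270) and the elbow at (420,230).

```bash
python3 - <<'E'
from h import *
a=cv2.imread('pics/top0.png')[205:290,255:395]; b=cv2.imread('pics/scene0.png')[215:325,250:370]
cv2.imwrite('pics/c1.png',cv2.resize(a,(800,486),interpolation=cv2.INTER_CUBIC))
cv2.imwrite('pics/c2.png',cv2.resize(b,(648,594),interpolation=cv2.INTER_CUBIC))
E
```

```text
(no output)
```

View pics/c1.png

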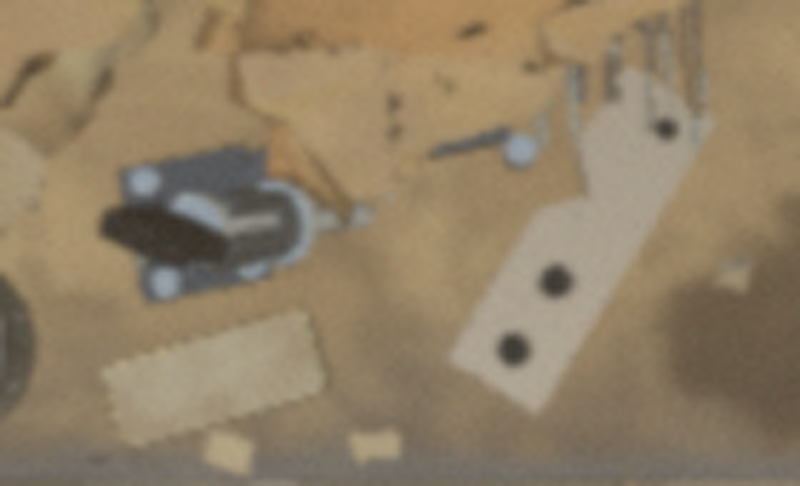

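View pics/c2.png

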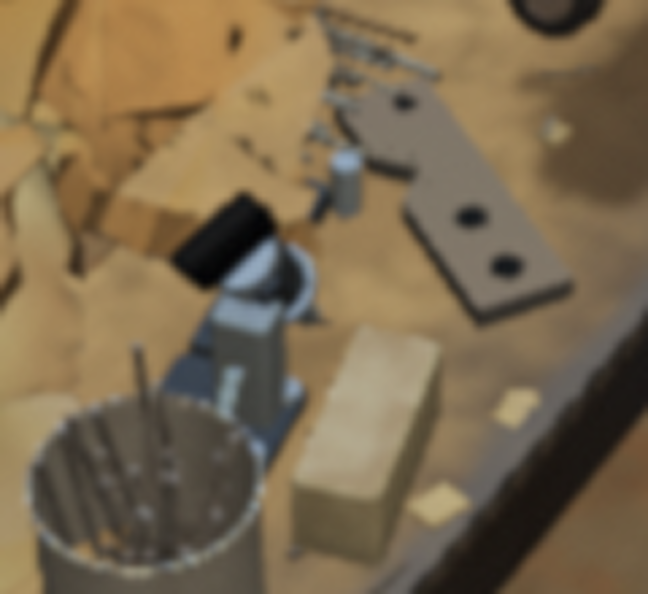

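Top crop: the pin is at crop (520,150), the strap runs from (665,95) to (495,387) with its notch at about (590,195), the handle is at (165,235), and the foot corners span (120,170) to (272,268). In the scene crop the pin top is at (346,160) and the handle at (225,240). Next I fit the poses.

```bash
cat > fit.py <<'E'
from h import *
from scipy.optimize import least_squares
t=lambda u,v:(255+u/5.714,205+v/5.714); s=lambda u,v:(250+u/5.4,215+v/5.4)
def T(p,P):
    c,sn=np.cos(p[2]),np.sin(p[2]); P=np.atleast_2d(P)*1.0
    return np.c_[p[0]+c*P[:,0]-sn*P[:,1],p[1]+sn*P[:,0]+c*P[:,1],P[:,2]]
J=[('top0',t(520,150),(0,0,26)),('top0',t(120,170),(26,150,8)),('top0',t(268,150),(26,100,8)),('top0',t(147,300),(-26,150,8)),('top0',t(272,268),(-26,100,8)),('scene0',s(346,160),(0,0,26))]
S=[('top0',t(620,70),(5.5,-50,10)),('top0',t(714,122),(-34.5,-50,10)),('top0',t(450,360),(5.5,80,10)),('top0',t(538,413),(-34.5,80,10)),('scene0',s(480,315),(5.5,80,10)),('scene0',s(573,287),(-34.5,80,10))]
def fit(D,x0):
    f=lambda p:np.concatenate([proj(n,T(p,np.array(P)/1e3))[0]-uv for n,uv,P in D])
    r=least_squares(f,x0,loss='soft_l1'); return r.x,r.fun.reshape(-1,2).round(1).tolist()
a=np.array([0,np.sin(.61),np.cos(.61)])
def bar(L,h):
    ph=-.55+h; x0=np.array([1,0,0]);y0=np.cross(a,x0)
    x=np.cos(ph)*x0+np.sin(ph)*y0; y=np.cross(a,x); c=np.array([-.010,.062,.004])+a*L
    return c,np.array([c+i*.006*x+j*.018*y+k*a for i in(-1,1) for j in(-1,1) for k in(-.016,.014)])
if __name__=='__main__':
    j,r=fit(J,[.41,-.17,.2]);print(j,r); q,r=fit(S,[.41,-.2,1.]);print(q,r)
    o=T(-np.array([0,0,j[2]]),np.r_[q[:2]-j[:2],0])[0]; print('strap in jig',o,q[2]-j[2])
    H=[('top0',t(165,235)),('scene0',s(222,240))]
    # handle: triangulate centre of visible bar ~ grip point
    f=lambda L:np.concatenate([proj(n,T(j,bar(L[0],0)[1])).mean(0)-uv for n,uv in H])
    r=least_squares(f,[.12]);L=r.x[0];print('L',L,r.fun,T(j,bar(L,0)[0]))
    ims=[]
    for n,(x0,y0,w,hh),sc in(('top0',(255,205,140,85),5.7),('scene0',(250,215,120,110),5.4)):
        im=cv2.resize(cv2.imread(f'pics/{n}.png')[y0:y0+hh,x0:x0+w],None,fx=sc/1.45,fy=sc/1.45,interpolation=cv2.INTER_CUBIC);k=sc/1.45
        def dr(P,col):
            for u,v in (proj(n,P)-[x0,y0])*k: cv2.circle(im,(int(u),int(v)),2,col,-1)
        dr(T(j,bar(L,0)[1]),(0,0,255)); dr(T(j,np.array([p for _,_,p in J])/1e3),(0,255,0)); dr(T(j,[(-.021+.022*i,.105+.02*m,.058) for i in(0,1) for m in(0,1)]),(255,0,255))
        dr(T(q,np.array([(5.5,-50,10),(-34.5,-50,10),(5.5,80,10),(-34.5,80,10),(5.5,-14,10),(5.5,14,10),(-8.5,0,10)])/1e3),(255,255,0))
        ims.append(im)
    H_=max(i.shape[0] for i in ims); w=[cv2.copyMakeBorder(i,0,H_-i.shape[0],0,0,0) if 0 else np.vstack([i,np.zeros((H_-i.shape[0],i.shape[1],3),np.uint8)]) for i in ims]
    o=np.hstack(w);print(o.shape);cv2.imwrite('pics/ov.png',cv2.resize(o,(800,int(o.shape[0]*800/o.shape[1])),interpolation=cv2.INTER_AREA))
    for nm,u,v in(('tin',240,265),('block',293,270),('card',320,215),('card',300,210),('card',330,225)): print(nm,world('top0',u,v))
E
python3 fit.py
```

```text
[ 0.50360816 -0.16893541  0.20733377] [[0.7, 0.1], [-0.3, -0.4], [-3.5, -1.6], [-0.4, 0.5], [0.6, 1.4], [0.2, -1.4]]
[ 0.49118678 -0.18552629  1.02882989] [[0.3, -0.5], [-0.2, -0.0], [-1.2, 0.4], [-0.6, 0.9], [-0.2, -1.4], [0.4, -2.2]]
strap in jig [-0.01557061 -0.01367859  0.        ] 0.8214961158102131
L 0.11911040780254925 [ 0.29385196 -0.03168471  0.53701269 -1.36342419] [[ 0.46701336 -0.04354865  0.10162861]]
(410, 997, 3)
tin [0.43196566 0.0595537  0.0039206 ]
block [ 0.42144124 -0.05721338  0.03884089]
card [ 0.53239672 -0.11290465  0.06884739]
card [ 0.54046658 -0.07313318  0.0824322 ]
card [ 0.51314453 -0.13329508  0.0597384 ]
```

View pics/ov.png

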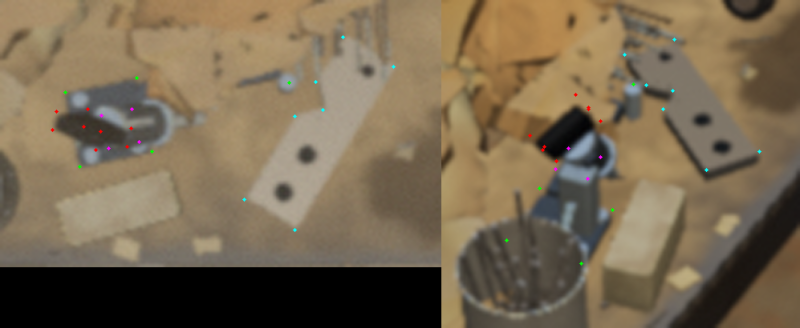

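The overlay matches pin, strap and foot to within 1–2 px; the handle is near enough in the top view. I refine the handle using depth of its black pixels.

```bash
python3 - <<'E'
from fit import *
j=[.5036,-.1689,.2073]
x0=np.array([1,0,0]);y0=np.cross(a,x0);ph=-.55
x=np.cos(ph)*x0+np.sin(ph)*y0; y=np.cross(a,x)
for n,(u0,v0,u1,v1) in(('top0',(272,238,297,254)),('scene0',(280,248,304,270))):
    im=cv2.imread(f'pics/{n}.png')
    P=np.array([world(n,u,v) for v in range(v0,v1) for u in range(u0,u1) if im[v,u].max()<75])
    c,s=np.cos(j[2]),np.sin(j[2]); d=P-[j[0],j[1],0]; q=np.c_[c*d[:,0]+s*d[:,1],-s*d[:,0]+c*d[:,1],d[:,2]]
    q=q[q[:,2]>.07]; r=(q-[-.01,.062,.004])@np.c_[x,y,a]
    print(n,len(r),(np.percentile(r,[3,25,50,75,97],axis=0)*1e3).round(1).tolist())
print(T(j,bar(.119,0)[0]))
R=cv2.Rodrigues(readout.observe()['ee_rot'])[0]; print(R.round(3)); print('xbar world ang',np.degrees(j[2]+np.arctan2(x[1],x[0])))
E
```

```text
top0 146 [[-2.7, -17.3, 108.9], [0.4, -15.0, 119.8], [3.6, -7.4, 129.7], [5.7, 3.1, 133.5], [6.5, 12.3, 135.4]]
scene0 203 [[-13.0, -13.7, 88.0], [-7.1, -6.6, 118.4], [-6.0, 1.3, 129.7], [-3.1, 9.3, 133.5], [2.1, 17.1, 135.8]]
[[ 0.46702246 -0.0435739   0.10153811]]
[[ 0.936  0.352 -0.001]
 [ 0.352 -0.936  0.001]
 [-0.    -0.001 -1.   ]]
xbar world ang -14.80350697203804
```

```bash
python3 -m creep '[[0.88,-0.875,0,0,1],[0.88,-0.875,0,0,1],[0.88,-0.875,0,0,1],[0.88,-0.875,0,0,1],[0.88,-0.875,0,0,1],[0.88,-0.875,0,0,1],[0.88,-0.875,0,0,1],[0.88,-0.875,0,0,1],[0.88,-0.875,0,0,1],[0.88,-0.875,0,0,1],[0.88,-0.875,0,0,1],[0.88,-0.875,0,0,1]]' && python3 -m creep '[[0,0,0,-1,0.5],[0,0,0,-1,0.5],[0,0,0,-1,0.5],[0,0,0,-1,0.5],[0,0,0,-1,0.5],[0,0,0,-1,0.5],[0,0,0,-1,0.5],[0,0,0,-1,0.5],[0,0,0,-1,0.5],[0,0,0,-1,0.5],[0,0,0,-1,0.5],[0,0,0,-1,0.5]]'
cat > go.py <<'E'
import sys
from h import *
# print rows units to reach target xyz, tool-y angle (deg)
s=readout.observe();R=cv2.Rodrigues(s['ee_rot'])[0]
yaw=np.degrees(np.arctan2(R[1,1],R[0,1]));print('t',round(s['clock'],2),'tcp',s['position'].round(4),'yaw',yaw.round(1),'F',s['force'].round(1),'w',round(s['width'],3),round(s['gripper_force'],1),'q',s['joints'].round(2))
if len(sys.argv)>3:
    d=R.T@(np.array([float(v) for v in sys.argv[1:4]])-s['position'])/.04;print('units',d.round(2))
    if len(sys.argv)>4: print('turn units',round(-((float(sys.argv[4])-yaw+90)%180-90)/4,2))
E
python3 go.py .467 -.0425 .095 -14.8
```

```text
clock: 1.6
position: [0.4678, -0.0418, 0.1933]
ee_rot: [3.091, 0.561, -0.0]
force: [0.2, -0.2, 0.3]
width: 0.996
gripper_force: 0.0
clock: 3.1
position: [0.4672, -0.0432, 0.1932]
ee_rot: [-2.593, -1.773, 0.001]
force: [0.2, 0.3, 0.6]
width: 0.504
gripper_force: 0.0
t 3.1 tcp [ 0.4672 -0.0432  0.1932] yaw -21.3 F [0.2 0.3 0.6] w 0.504 0.0 q [ 0.37  0.22 -0.47  1.91  0.12  1.04 -0.51]
units [ 0.02 -0.01  2.45]
turn units -1.62
```

```bash
python3 -m creep '[[0,0,0.4,-0.8,0.5],[0,0,0.5,-0.8,0.5],[0,0,0.5,0,0.5],[0,0,0.5,0,0.5],[0,0,0.4,0,0.5],[0,0,0.15,0,0.5],[0,0,0,0,0.5]]' && python3 go.py .467 -.0425 .095 -14.8; python3 - <<'E'
from h import *
a=grab('scene','s1')['pixels'][190:310,230:370];b=grab('top','t1')['pixels'][190:300,230:380]
cv2.imwrite('pics/c3.png',np.hstack([cv2.resize(a,(400,343),interpolation=cv2.INTER_CUBIC),cv2.resize(b,(400,343),interpolation=cv2.INTER_CUBIC)]))
E
```

```text
clock: 3.98
position: [0.4673, -0.0432, 0.0953]
ee_rot: [-2.492, -1.912, 0.001]
force: [-0.1, -0.3, 0.6]
width: 0.5
gripper_force: 0.0
t 3.98 tcp [ 0.4673 -0.0432  0.0953] yaw -15.0 F [-0.1 -0.3  0.6] w 0.5 0.0 q [ 0.35  0.35 -0.46  2.03  0.21  0.81 -0.5 ]
units [ 0.01 -0.01  0.01]
turn units -0.05
```

View pics/c3.png

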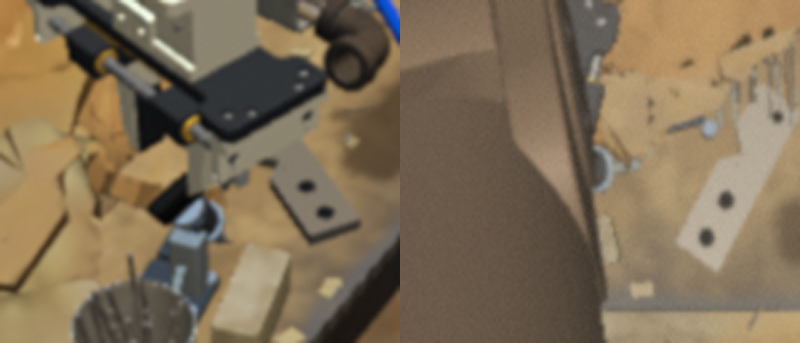

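The fingers, at about (140,105) and (205,165) in the left half, straddle the black bar near (180,200). Closing now.

```bash
python3 -m creep '[[0,0,0,0,0],[0,0,0,0,0],[0,0,0,0,0],[0,0,0,0,0],[0,0,0,0,0],[0,0,0,0,0]]' 35; python3 - <<'E'
import numpy as np
from h import *
s=readout.observe();R=cv2.Rodrigues(s['ee_rot'])[0]
th=.2073; a=np.array([-np.sin(th)*np.sin(.61),np.cos(th)*np.sin(.61),np.cos(.61)])
print('pull 10mm units',(R.T@a*.25).round(3))
E
python3 go.py
```

```text
clock: 4.82
position: [0.4676, -0.0432, 0.0954]
ee_rot: [2.492, 1.913, -0.0]
force: [-0.7, 0.8, 0.0]
width: 0.003
gripper_force: 0.0
pull 10mm units [ 0.128 -0.065 -0.205]
t 4.83 tcp [ 0.4676 -0.0432  0.0954] yaw -15.0 F [-0.7  0.8  0. ] w 0.003 0.0 q [ 0.35  0.34 -0.46  2.03  0.21  0.81 -0.5 ]
```

```bash
python3 - <<'E'
from fit import *
grab('scene','s2')
im=cv2.imread('pics/s2.png')
print('tcp px',proj('s2',[readout.observe()['position']]), 'bar c',proj('s2',[[.467,-.0425,.103]]))
c=cv2.resize(im[215:290,260:340],(800,750),interpolation=cv2.INTER_CUBIC)
q=proj('s2',[readout.observe()['position']])[0]
cv2.circle(c,tuple(int(v) for v in (q-[260,215])*10),4,(0,0,255),-1)
cv2.imwrite('pics/c4.png',c[:600])
for u,v in((285,262),(290,260),(295,255),(298,250),(300,245),(302,255)):print(u,v,world('s2',u,v).round(4),im[v,u])
E
```

```text
tcp px [[291.29150798 260.48948114]] bar c [[291.1616477  257.75249849]]
285 262 [ 0.4669 -0.0243  0.1071] [25 24 24]
290 260 [ 0.4597 -0.0295  0.1116] [18 17 17]
295 255 [ 0.457  -0.0411  0.1159] [20 19 18]
298 250 [ 0.4999 -0.1073  0.0558] [100 146 176]
300 245 [ 0.5056 -0.122   0.0551] [ 88 119 138]
302 255 [ 0.4832 -0.0973  0.0589] [ 89 134 161]
```

View pics/c4.png

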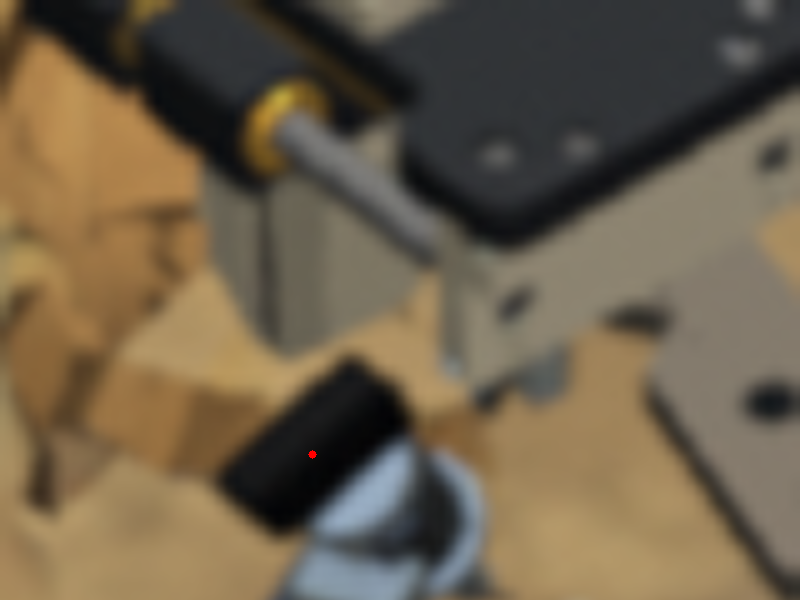

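The fingers show behind the bar, toward the pin; their tips are near crop (290,350) and (480,400), not at the projected TCP (312,455). I measure their actual position.

```bash
python3 - <<'E'
from h import *
print(readout.observe()['position'])
for u,v in((282,235),(285,242),(289,247),(295,240),(299,240),(306,248),(308,253),(315,245),(325,240),(291,228),(310,233),(330,225)):print(u,v,world('s2',u,v).round(4))
im=grab('top','t2')
for u,v in((300,200),(310,215),(305,230),(318,225)):print(u,v,world('t2',u,v).round(4))
E
```

```text
[ 0.467575   -0.0431993   0.09541712]
282 235 [ 0.4788 -0.0354  0.156 ]
285 242 [ 0.4732 -0.0354  0.1427]
289 247 [ 0.4621 -0.0318  0.1393]
295 240 [ 0.4502 -0.034   0.1595]
299 240 [ 0.4492 -0.044   0.1526]
306 248 [0.394  0.0128 0.2047]
308 253 [0.3914 0.0114 0.1946]
315 245 [ 0.3877 -0.0025  0.2026]
325 240 [ 0.3818 -0.0215  0.2018]
291 228 [ 0.4357 -0.006   0.2121]
310 233 [0.3879 0.0102 0.2359]
330 225 [ 0.3732 -0.0219  0.2359]
300 200 [ 0.5349 -0.0819  0.2355]
310 215 [ 0.5322 -0.0927  0.07  ]
305 230 [ 0.5033 -0.0821  0.0533]
318 225 [ 0.513  -0.1088  0.0599]
```

Depth puts the real fingertips at z≈0.135, while the reported TCP z is 0.095. So the true finger end is about 40 mm above the reported TCP, which is why the fingers closed over the bar. I open, go down 30 mm and check the tip by depth.

```bash
python3 -m creep '[[0,0,0,0,0.5],[0,0,0,0,0.5],[0,0,0,0,0.5],[0,0,0,0,0.5],[0,0,0,0,0.5],[0,0,0.25,0,0.5],[0,0,0.25,0,0.5],[0,0,0.25,0,0.5],[0,0,0,0,0.5]]'; python3 - <<'E'
from h import *
grab('scene','s3')
c=cv2.resize(cv2.imread('pics/s3.png')[215:290,260:340],(640,600),interpolation=cv2.INTER_CUBIC);cv2.imwrite('pics/c5.png',c)
E
python3 go.py
```

```text
clock: 6.05
position: [0.4667, -0.0431, 0.0644]
ee_rot: [-2.491, -1.912, 0.002]
force: [0.4, 0.5, -0.1]
width: 0.503
gripper_force: 0.0
t 6.1 tcp [ 0.4671 -0.0431  0.0649] yaw -15.0 F [-0.4 -0.1 -0.5] w 0.499 0.0 q [ 0.33  0.39 -0.44  2.06  0.24  0.74 -0.53]
```

View pics/c5.png

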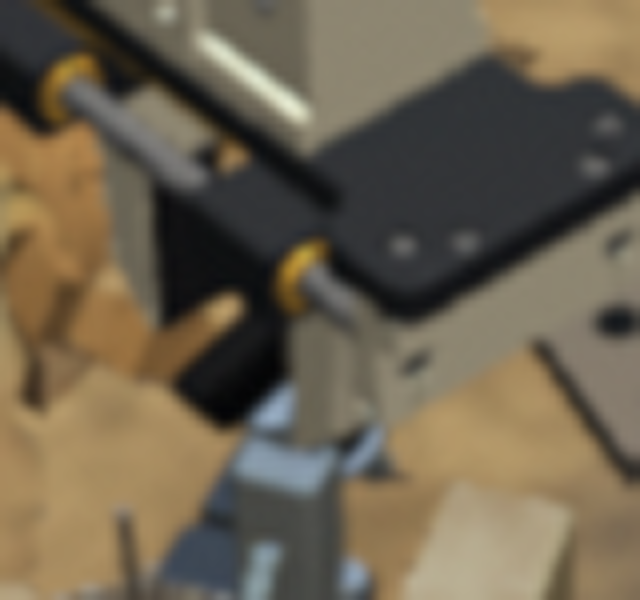

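The near finger tip is at crop (315,440), beside the bar, so the bar at (230,370) now lies between the fingers. I check the tip height.

```bash
python3 - <<'E'
from h import *
im=cv2.imread('pics/s3.png')
for u,v in((298,262),(299,265),(299,267),(299,268),(299,269),(299,270),(301,268),(279,249)):print(u,v,world('s3',u,v).round(4),im[v,u])
E
```

```text
298 262 [ 0.4389 -0.0249  0.1214] [ 84 100 106]
299 265 [ 0.4361 -0.0238  0.1167] [ 84 100 104]
299 267 [ 0.438  -0.0261  0.109 ] [ 83  99 104]
299 268 [ 0.4367 -0.0243  0.1087] [ 84 100 105]
299 269 [ 0.4385 -0.0265  0.1035] [ 82  98 103]
299 270 [ 0.4382 -0.026   0.1017] [86 93 95]
301 268 [ 0.432  -0.0237  0.1117] [ 91 109 114]
279 249 [ 0.4914 -0.0399  0.1138] [53 61 65]
```

```bash
python3 -m creep '[[0,0,0.13,0,0.5],[0,0,0,0,0],[0,0,0,0,0],[0,0,0,0,0],[0,0,0,0,0],[0,0,0,0,0]]' 35; python3 go.py
```

```text
clock: 6.85
position: [0.4671, -0.0431, 0.0606]
ee_rot: [2.492, 1.914, -0.001]
force: [-3.8, 0.7, 5.5]
width: 0.181
gripper_force: 33.4
t 6.85 tcp [ 0.4671 -0.0431  0.0606] yaw -14.9 F [-3.8  0.7  5.5] w 0.181 33.4 q [ 0.32  0.4  -0.44  2.07  0.25  0.73 -0.53]
```

```bash
python3 -m creep '[[0.064,-0.032,-0.103,0,0],[0.064,-0.032,-0.103,0,0],[0.064,-0.032,-0.103,0,0],[0.064,-0.032,-0.103,0,0],[0.064,-0.032,-0.103,0,0],[0,0,0,0,0],[0,0,0,0,0]]' 45; python3 go.py; python3 - <<'E'
from h import *
grab('scene','s4')
im=cv2.imread('pics/s4.png');
P=[world('s4',u,v) for v in range(235,275) for u in range(275,300) if im[v,u].max()<40]; print(len(P),np.percentile(P,[3,50,97],axis=0).round(4))
im=cv2.imread('pics/s3.png');
P=[world('s3',u,v) for v in range(255,270) for u in range(278,300) if im[v,u].max()<40]; print(len(P),np.percentile(P,[3,50,97],axis=0).round(4))
E
```

```text
clock: 7.72
position: [0.4644, -0.0302, 0.0802]
ee_rot: [2.492, 1.912, -0.002]
force: [3.9, -4.7, -12.9]
width: 0.173
gripper_force: 42.7
t 7.72 tcp [ 0.4644 -0.0302  0.0802] yaw -15.0 F [  3.9  -4.7 -12.9] w 0.173 42.7 q [ 0.31  0.36 -0.45  2.06  0.23  0.77 -0.54]
215 [[ 0.4018 -0.0283  0.1121]
 [ 0.4529 -0.004   0.1866]
 [ 0.4731  0.0239  0.2174]]
112 [[ 0.4576 -0.043   0.0898]
 [ 0.4636 -0.0327  0.1063]
 [ 0.4695 -0.022   0.1156]]
```

```bash
python3 -m creep '[[0,0,0,-1,0],[0,0,0,-1,0],[0,0,0,-1,0],[0,0,0,-1,0],[0,0,0,-1,0],[0,0,0,-1,0],[0,0,0,-1,0],[0,0,0,-1,0],[0,0,0,-1,0],[0,0,0,-1,0],[0,0,0,-1,0],[0,0,0,-1,0]]' && python3 go.py; python3 -c "
from h import *;print(readout.observe()['ft_torque'])"
```

```text
clock: 9.28
position: [0.4651, -0.0301, 0.0804]
ee_rot: [1.499, 2.761, 0.0]
force: [7.3, -2.7, -12.9]
width: 0.154
gripper_force: 47.0
t 9.28 tcp [ 0.4651 -0.0301  0.0804] yaw 33.0 F [  7.3  -2.7 -12.9] w 0.154 47.0 q [ 0.47  0.4  -0.66  2.04  0.34  0.8   0.19]
[-0.92435325 -0.83782559 -0.6365996 ]
```

```bash
python3 -m creep '[[0,0,0,-1,0],[0,0,0,-0.75,0],[0,0,0,0,0]]' && python3 go.py; python3 - <<'E'
from h import *;print(readout.observe()['ft_torque'])
R=cv2.Rodrigues(readout.observe()['ee_rot'])[0]; th=.2073; a=np.array([-np.sin(th)*np.sin(.61),np.cos(th)*np.sin(.61),np.cos(.61)])
print('let down 1mm units',(-R.T@a*.025).round(4))
E
```

```text
clock: 9.65
position: [0.4651, -0.0299, 0.0803]
ee_rot: [1.329, 2.846, 0.0]
force: [7.3, -1.8, -13.2]
width: 0.163
gripper_force: 45.8
t 9.65 tcp [ 0.4651 -0.0299  0.0803] yaw 39.9 F [  7.3  -1.8 -13.2] w 0.163 45.8 q [ 0.49  0.41 -0.69  2.04  0.36  0.81  0.29]
[-0.72157637 -1.05587952 -0.53580842]
let down 1mm units [-0.0126 -0.0067  0.0205]
```

```bash
python3 -m creep '[[-0.025,-0.013,0.04,0,0],[-0.025,-0.013,0.04,0,0],[-0.025,-0.013,0.04,0,0],[0,0,0,0,0]]' && python3 go.py;  python3 -m creep '[[-0.025,-0.013,0.04,0,0],[0,0,0,0,0]]'; python3 - <<'E'
from h import *;print(readout.observe()['ft_torque'])
E
```

```text
clock: 10.15
position: [0.4659, -0.0313, 0.0773]
ee_rot: [1.327, 2.847, 0.001]
force: [-3.3, 3.8, 14.0]
width: 0.165
gripper_force: 47.6
t 10.15 tcp [ 0.4659 -0.0313  0.0773] yaw 40.0 F [-3.3  3.8 14. ] w 0.165 47.6 q [ 0.49  0.41 -0.68  2.04  0.36  0.8   0.29]
clock: 10.4
position: [0.4662, -0.0313, 0.0768]
ee_rot: [1.326, 2.847, 0.002]
force: [-8.9, 5.9, 33.7]
width: 0.166
gripper_force: 48.9
[ 0.85976936  2.53975506 -0.51753643]
```

Landed after about 4 mm, i.e. at ~20 mm, likely on the rim just short of the notch. I lift 4 mm and turn further, checking the moment.

```bash
python3 -m creep '[[0.05,0.027,-0.08,0,0],[0.05,0.027,-0.08,0,0],[0.013,0.007,-0.02,-0.5,0],[0,0,0,-0.75,0],[0,0,0,-0.75,0],[0,0,0,0,0]]' && python3 go.py; python3 - <<'E'
from h import *;print(readout.observe()['ft_torque'])
E
```

```text
clock: 11.15
position: [0.4648, -0.0293, 0.081]
ee_rot: [-1.127, -2.933, -0.0]
force: [6.8, -1.2, -13.0]
width: 0.175
gripper_force: 45.1
t 11.15 tcp [ 0.4648 -0.0293  0.081 ] yaw 48.0 F [  6.8  -1.2 -13. ] w 0.175 45.1 q [ 0.51  0.42 -0.72  2.04  0.38  0.82  0.41]
[-0.7442985  -1.08352534 -0.51716219]
```

```bash
python3 -c "
from h import *
R=cv2.Rodrigues(readout.observe()['ee_rot'])[0]; th=.2073; a=np.array([-np.sin(th)*np.sin(.61),np.cos(th)*np.sin(.61),np.cos(.61)])
print((-R.T@a*.025).round(4))"; python3 -m creep '[[-0.024,-0.017,0.04,0,0],[-0.024,-0.017,0.04,0,0],[-0.012,-0.008,0.02,0,0],[0,0,0,0,0]]' && python3 -m creep '[[-0.012,-0.008,0.02,0,0],[0,0,0,0,0]]'
```

```text
[-0.0116 -0.0084  0.0205]
clock: 11.65
position: [0.4654, -0.031, 0.0781]
ee_rot: [1.126, 2.933, 0.0]
force: [1.4, 2.6, 3.8]
width: 0.176
gripper_force: 46.5
clock: 11.9
position: [0.4656, -0.031, 0.0778]
ee_rot: [1.125, 2.933, 0.001]
force: [-2.3, 4.1, 13.2]
width: 0.175
gripper_force: 47.3
```

```bash
python3 -m creep '[[0.012,0.008,-0.02,0,0],[0,0,0,0,0.45],[0,0,0,0,0.45],[0,0,0,0,0.45],[0,0,0,0,0.45]]' && python3 -m creep '[[0,0,-0.5,0,0.45],[0,0,-1,0,0.45],[0,0,-1,0,0.45],[0,0,-1,0,0.45],[0,0,-0.5,0,0.45],[-1,-0.5,0,0,0.45],[-1,-0.5,0,0,0.45],[-1,-0.5,0,0,0.45],[0,0,0,0,0.45]]' && python3 go.py; python3 - <<'E'
from fit import *
for n in('scene','top'): grab(n,n+'5')
j=[.5036,-.1689,.2073]
b=np.hstack([cv2.resize(cv2.imread('pics/scene5.png')[200:300,250:370],(420,350),interpolation=cv2.INTER_CUBIC),cv2.resize(cv2.imread('pics/top5.png')[205:295,255:365],(380,311),interpolation=cv2.INTER_CUBIC).copy() if 0 else cv2.resize(cv2.imread('pics/top5.png')[205:295,255:355],(380,350),interpolation=cv2.INTER_CUBIC)])
cv2.imwrite('pics/c6.png',b)
for n,(u0,v0,u1,v1) in(('top5',(265,238,297,258)),('scene5',(270,238,304,270))):
    im=cv2.imread(f'pics/{n}.png')
    P=np.array([world(n,u,v) for v in range(v0,v1) for u in range(u0,u1) if im[v,u].max()<70])
    c,s=np.cos(j[2]),np.sin(j[2]); d=P-[j[0],j[1],0]; q=np.c_[c*d[:,0]+s*d[:,1],-s*d[:,0]+c*d[:,1],d[:,2]]
    q=q[(q[:,2]>.07)&(q[:,2]<.15)]
    for ph in(-.55,-.2,.2,.4,.6):
        x0=np.array([1,0,0]);y0=np.cross(a,x0);x=np.cos(ph)*x0+np.sin(ph)*y0; y=np.cross(a,x)
        r=(q-[-.01,.062,.004])@np.c_[x,y,a]; print(n,ph,len(r),(np.percentile(r,[3,50,97],axis=0)*1e3).round(1).tolist())
E
```

```text
clock: 12.52
position: [0.4651, -0.0316, 0.0775]
ee_rot: [-1.126, -2.933, 0.0]
force: [0.4, -0.0, 0.4]
width: 0.447
gripper_force: 0.0
clock: 13.65
position: [0.5145, -0.1603, 0.2367]
ee_rot: [-1.134, -2.929, 0.001]
force: [-0.2, 0.5, -0.6]
width: 0.453
gripper_force: 0.0
t 13.65 tcp [ 0.5145 -0.1603  0.2367] yaw 47.7 F [-0.2  0.5 -0.6] w 0.453 0.0 q [ 0.75  0.35 -0.73  1.67  0.25  1.21  0.8 ]
top5 -0.55 135 [[-10.8, -11.2, 129.0], [4.1, -5.7, 145.3], [16.2, 4.1, 152.6]]
top5 -0.2 135 [[-9.6, -14.5, 129.0], [2.0, -7.0, 145.3], [13.0, 6.2, 152.6]]
top5 0.2 135 [[-7.4, -16.9, 129.0], [-1.0, -7.1, 145.3], [7.5, 8.5, 152.6]]
top5 0.4 135 [[-5.7, -17.7, 129.0], [-2.8, -6.6, 145.3], [4.3, 9.9, 152.6]]
top5 0.6 135 [[-6.2, -17.8, 129.0], [-3.6, -5.8, 145.3], [2.5, 10.4, 152.6]]
scene5 -0.55 200 [[-17.6, -9.4, 86.1], [-8.0, 1.2, 147.8], [9.7, 11.8, 152.4]]
scene5 -0.2 200 [[-14.8, -9.4, 86.1], [-7.0, 3.8, 147.8], [7.9, 16.0, 152.4]]
scene5 0.2 200 [[-12.2, -10.4, 86.1], [-4.4, 5.6, 147.8], [5.6, 18.9, 152.4]]
scene5 0.4 200 [[-11.6, -10.4, 86.1], [-3.3, 6.8, 147.8], [5.3, 19.2, 152.4]]
scene5 0.6 200 [[-10.9, -10.6, 86.1], [-1.8, 7.9, 147.8], [5.8, 19.3, 152.4]]
```

View pics/c6.png

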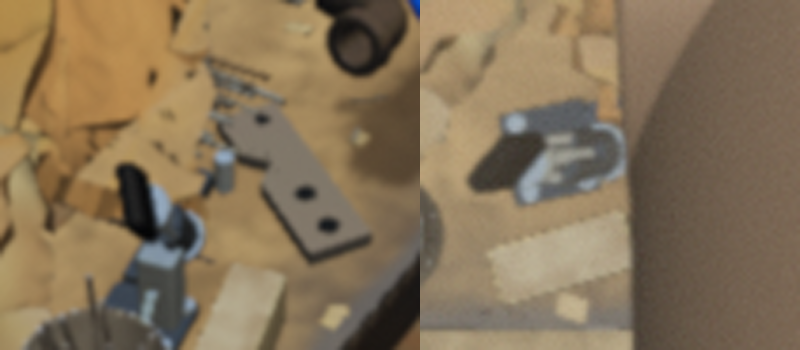

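The bar top is now at 152.5 mm versus 135.3 mm before and turned to about +0.5 rad, so the plunger is parked. Next I check obstacle heights under the gripper body for the strap pushes.

```bash
cat > hm.py <<'E'
from fit import *
def cloud(n):
    im=np.load(f'pics/{n}.npz');K=im['camera_matrix'];R=cv2.Rodrigues(im['rotation'])[0];z=im['z_map']
    v,u=np.mgrid[:480,:640]; d=np.stack([u,v,np.ones_like(u)],-1).reshape(-1,3)@np.linalg.inv(K).T*[1,-1,-1]
    return (im['position']+(d*z.reshape(-1,1))@R.T)[z.ravel()>0]
j=np.array([.5036,-.1689,.2073])
C=np.vstack([cloud('top0'),cloud('scene0')]);C=C[(C[:,2]<.25)&(C[:,0]>.3)&(C[:,0]<.75)&(abs(C[:,1])<.6)]
c,s=np.cos(j[2]),np.sin(j[2]);d=C[:,:2]-j[:2];Q=np.c_[c*d[:,0]+s*d[:,1],-s*d[:,0]+c*d[:,1],C[:,2]]*1e3
def foot(cx,cy,ang):  # jig mm, tool y angle in jig
    e=np.array([np.cos(ang),np.sin(ang)]);n=np.array([-e[1],e[0]]);r=Q[:,:2]-[cx,cy]
    m=(abs(r@e)<100)&(abs(r@n)<42)&(Q[:,2]>45); P=Q[m]
    return P[np.argsort(-P[:,2])[:1]].round(0).tolist(),m.sum()
E
python3 - <<'E'
from hm import *
for p in((-56,-20,.82+1.571),(-30,-5,2.39),(-60,38,2.39),(-47,35,2.39),(-47,35,2.1),(-47,35,2.7),(-47,30,1.571),(-47,35,0.)):print(p,foot(*p))
print('hmap rows x 60..-80, cols y 160..-120 step 20')
for x in range(60,-141,-20): print(x,[int(np.percentile(z,98)) if len(z:=Q[(abs(Q[:,0]-x)<10)&(abs(Q[:,1]-y)<10),2])else -1 for y in range(200,-141,-20)])
print('jig target world (-47,35)',T(j,[-.047,.035,0]))
E
```

```text
(-56, -20, 2.391) ([[40.0, -61.0, 105.0]], np.int64(73))
(-30, -5, 2.39) ([[70.0, -43.0, 138.0]], np.int64(1185))
(-60, 38, 2.39) ([[41.0, -0.0, 88.0]], np.int64(534))
(-47, 35, 2.39) ([[53.0, -3.0, 103.0]], np.int64(1014))
(-47, 35, 2.1) ([[28.0, -36.0, 94.0]], np.int64(398))
(-47, 35, 2.7) ([[61.0, 30.0, 115.0]], np.int64(1730))
(-47, 30, 1.571) ([[-16.0, 125.0, 123.0]], np.int64(586))
(-47, 35, 0.0) ([[53.0, 16.0, 107.0]], np.int64(2360))
hmap rows x 60..-80, cols y 160..-120 step 20
60 [113, 119, 127, 125, 122, 90, 141, 121, 124, 123, 126, 129, 136, 139, 143, 123, 246, 172]
40 [113, 117, 103, 111, 2, 73, 76, 89, 93, 97, 99, 102, 104, 108, 112, 3, 2, 169]
20 [46, 51, 70, 14, 10, 65, 66, 65, 68, 75, 80, 87, 89, 40, 25, 3, 2, 3]
0 [92, 3, 106, 116, 113, 91, 62, 56, 56, 63, 68, 13, 23, 40, 12, 2, 3, 2]
-20 [120, 3, 5, 119, 120, 83, 58, 53, 2, 2, 12, 12, 11, 18, 2, 2, 14, 42]
-40 [92, 3, 38, 38, 39, 39, 2, 2, 2, 11, 12, 12, 12, 3, 2, 3, 40, 44]
-60 [90, 2, 39, 40, 40, 40, 33, 2, 11, 12, 12, 11, 1, 3, 4, 3, 34, 36]
-80 [1, 3, 39, 38, 38, 38, 2, 2, 11, 12, 11, 2, 2, 2, 2, 3, 2, 3]
-100 [-1, 0, 0, 2, 2, 1, 3, 3, 2, 10, 2, 2, 2, 2, 2, 3, 3, 2]
-120 [-872, -875, -873, -876, -1, -1, -1, 0, 1, 1, 1, 3, 2, 2, 2, 3, 3, 2]
-140 [-870, -869, -869, -871, -871, -870, -873, -878, -874, -873, 5, 1, 0, 1, 1, 3, 2, 2]
jig target world (-47,35) [[ 0.45040261 -0.14432281  0.        ]]
```

```bash
python3 -m creep '[[0,0,0,-1,1],[0,0,0,-1,1],[0,0,0,-0.83,1],[0,0,0,0,1]]'; python3 go.py .428 -.270 .03 59
```

```text
clock: 14.25
position: [0.5141, -0.1549, 0.2378]
ee_rot: [0.828, 3.03, 0.0]
force: [0.6, -1.1, -0.5]
width: 0.834
gripper_force: 0.0
t 14.25 tcp [ 0.5141 -0.1549  0.2378] yaw 59.4 F [ 0.6 -1.1 -0.5] w 0.834 0.0 q [ 0.78  0.36 -0.78  1.68  0.27  1.22  0.98]
units [ 0.39 -3.57  5.2 ]
turn units 0.11
```

```bash
python3 -m creep '[[0.1,-0.9,0,0.1,1],[0.1,-0.9,0,0,1],[0.1,-0.9,0,0,1],[0.09,-0.87,0,0,1],[0,0,1,0,1],[0,0,1,0,1],[0,0,1,0,1],[0,0,1,0,1],[0,0,1,0,1],[0,0,0.2,0,1],[0,0,0,0,1]]'; python3 go.py .428 -.270 -.033 59; python3 - <<'E'
from h import *
grab('scene','s6');grab('top','t6')
cv2.imwrite('pics/c7.png',np.hstack([cv2.resize(cv2.imread('pics/scene6.png' if 0 else 'pics/s6.png')[190:310,280:400],(400,400),interpolation=cv2.INTER_CUBIC),cv2.resize(cv2.imread('pics/t6.png')[200:300,320:420],(400,400),interpolation=cv2.INTER_CUBIC)]))
E
```

```text
clock: 15.62
position: [0.4279, -0.2703, 0.0302]
ee_rot: [0.841, 3.027, 0.0]
force: [0.1, -0.5, -0.1]
width: 1.002
gripper_force: 0.0
t 15.62 tcp [ 0.4279 -0.2703  0.0302] yaw 58.9 F [ 0.1 -0.5 -0.1] w 1.002 0.0 q [ 0.92  0.53 -0.63  2.    0.45  0.75  1.05]
units [0.   0.01 1.58]
turn units -0.01
```

View pics/c7.png

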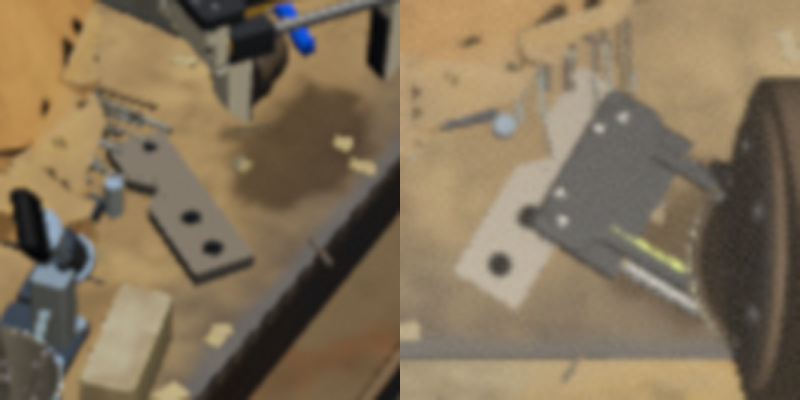

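The finger tip is at left-crop (240,115), clear of the strap, and the top view shows the hand square to the strap's plain edge. No more viewing after this; I measure by numbers.

```bash
cat > tip.py <<'E'
from h import *
# finger box: points in tool frame
def tip(f,box,zmax=.3):
    s=readout.observe();R=cv2.Rodrigues(s['ee_rot'])[0]
    P=np.array([world(f,u,v) for v in range(box[1],box[3]) for u in range(box[0],box[2])]);L=(P-s['position'])@R*1e3
    m=(abs(L[:,0])<25)&(L[:,1]>15)&(L[:,1]<110)&(L[:,2]>-75)&(L[:,2]<0)&(P[:,2]>.02); return L[m]
L=tip('s6',(335,190,375,235));print(len(L),np.percentile(L,[2,10,50,90,98],axis=0).round(1))
E
python3 tip.py
```

```text
150 [[ -6.8  44.8 -73.9]
 [  2.5  47.6 -71.3]
 [ 11.8  55.8 -56.5]
 [ 13.8  62.6 -41.6]
 [ 15.1  63.5 -36.1]]
```

```bash
python3 -m creep '[[0,0,0.5,0,1],[0,0,0.5,0,1],[0,0,0.3,0,1],[0,0,0.15,0,1],[0,0,0.08,0,1],[0,0,0,0,1]]'; python3 go.py .428 -.270 -.033 59
```

```text
clock: 16.48
position: [0.4277, -0.2708, -0.0313]
ee_rot: [0.841, 3.026, -0.0]
force: [-0.3, -0.5, -0.7]
width: 0.999
gripper_force: 0.0
t 16.48 tcp [ 0.4277 -0.2708 -0.0313] yaw 58.9 F [-0.3 -0.5 -0.7] w 0.999 0.0 q [ 0.86  0.62 -0.55  2.04  0.55  0.62  0.97]
units [0.   0.02 0.04]
turn units -0.02
```

```bash
python3 -m creep '[[0,0.1,0,0,1],[0,0.1,0,0,1],[0,0.1,0,0,1],[0,0.1,0,0,1],[0,0.1,0,0,1],[0,0,0,0,1]]'; python3 go.py; python3 - <<'E'
from h import *
import scipy.ndimage as nd
grab('scene','s7'); im=cv2.imread('pics/s7.png')
# strap mask colour from s6 at a known strap pixel
r=cv2.imread('pics/s6.png')
for u,v in((335,243),(338,262),(333,250),(350,268)):print(u,v,r[v,u],im[v,u])
E
```

```text
clock: 17.23
position: [0.438, -0.2534, -0.0315]
ee_rot: [0.841, 3.027, -0.0]
force: [-0.1, -1.0, 1.1]
width: 0.999
gripper_force: 0.8
t 17.23 tcp [ 0.438  -0.2534 -0.0315] yaw 58.9 F [-0.1 -1.   1.1] w 0.999 0.8 q [ 0.82  0.62 -0.55  2.04  0.55  0.62  0.93]
335 243 [108 122 130] [ 84  98 104]
338 262 [108 122 132] [108 122 133]
333 250 [108 122 131] [109 124 133]
350 268 [80 91 99] [ 82  92 101]
```

```bash
cat > sp.py <<'E'
import sys
from fit import *
from scipy.optimize import minimize
V=np.array([(5.5,-50),(5.5,-14),(-8.5,0),(5.5,14),(5.5,80),(-34.5,80),(-34.5,-50)])/1e3
I=[];O=[]
cen=np.array([-.0145,.015])
for k in range(7):
    p,q=V[k],V[(k+1)%7]; n=np.array([(q-p)[1],-(q-p)[0]]); n/=np.linalg.norm(n)
    if n@((p+q)/2-cen)<0 : n=-n
    if k in(1,2): n=np.array([1,-1 if k==1 else 1])/2**.5*(1); n=np.array([n[0],(1 if k==1 else -1)/2**.5])
    for t in np.linspace(.06,.94,max(4,int(np.linalg.norm(q-p)/.003))):
        m=p+t*(q-p); I.append(m-n*.003);O.append(m+n*.003)
I=np.c_[I,np.full(len(I),.01)];O=np.c_[O,np.full(len(O),.01)]
def est(names,x0,off):
    ims={n:(lambda b:cv2.GaussianBlur(b[:,:,2]-b[:,:,0],(0,0),.8))(cv2.imread(f'pics/{n}.png').astype(np.float32)) for n in names}
    g=lambda n,P:cv2.remap(ims[n],*[ (proj(n,P)+off[n[0]])[:,i:i+1].astype(np.float32) for i in(0,1)],cv2.INTER_LINEAR)[:,0]
    f=lambda p:-sum(np.clip(g(n,T(p,O))-g(n,T(p,I)),-10,40).mean() for n in names)
    best=min((minimize(f,np.array(x0)+d,method='Nelder-Mead',options=dict(initial_simplex=np.array(x0)+d+np.vstack([np.zeros(3),np.diag([.006,.006,.08])]))) for d in [np.zeros(3),(.004,.004,0),(-.004,.004,.1),(.004,-.004,-.1),(0,.01,0),(0,0,.25),(0,0,-.25)]),key=lambda r:r.fun)
    return best.x,best.fun
OFF={'s':np.array([-.2,1.4]),'t':np.array([-.7,0])}
J0=np.array([.5036,-.1689,.2073])
def rep(names,x0):
    x,f=est(names,x0,OFF); d=x[:2]-J0[:2];c,s=np.cos(J0[2]),np.sin(J0[2])
    print(names,'score',round(f,1),'strap in jig mm',np.round([1e3*(c*d[0]+s*d[1]),1e3*(-s*d[0]+c*d[1])],1),'ang',round(x[2]-J0[2],3)); return x
E
python3 - <<'E'
from sp import *
rep(['scene0'],[.4912,-.1855,1.029]);rep(['top0'],[.4912,-.1855,1.029]);rep(['scene0','top0'],[.4912,-.1855,1.029]);rep(['s6'],[.4912,-.1855,1.029])
grab('top','t7')
x=[.4912+.007,-.1855+.012,1.029];rep(['s7'],x);rep(['t7'],x);rep(['s7','t7'],x)
E
```

```text
['scene0'] score -20.7 strap in jig mm [-17.2 -11.2] ang 0.788
['top0'] score -16.2 strap in jig mm [-14.  -15.6] ang 0.815
['scene0', 'top0'] score -34.6 strap in jig mm [-14.3 -14.9] ang 0.797
['s6'] score -21.2 strap in jig mm [-17.3 -11. ] ang 0.79
['s7'] score -19.9 strap in jig mm [-11.6  -2.9] ang 0.878
['t7'] score -12.9 strap in jig mm [-10.8 -12. ] ang 0.811
['s7', 't7'] score -27.4 strap in jig mm [-10.4  -4.2] ang 0.899
```

```bash
python3 -m creep '[[0,0.08,0,0,1],[0,0.08,0,0,1],[0,0,0,0,1]]'; python3 -m creep '[[0,0.06,0,0,1],[0,0,0,0,1]]';  python3 - <<'E'
from sp import *
grab('scene','s8');grab('top','t8')
x=[.4952,-.178,1.09];rep(['s8'],x);rep(['s8','t8'],x)
E
```

```text
clock: 17.7
position: [0.4414, -0.2477, -0.0315]
ee_rot: [0.841, 3.027, 0.0]
force: [-0.9, -0.5, 0.4]
width: 0.999
gripper_force: 1.0
clock: 17.95
position: [0.4425, -0.2458, -0.0316]
ee_rot: [0.841, 3.027, 0.0]
force: [-0.3, -2.4, 0.8]
width: 0.996
gripper_force: 1.3
['s8'] score -19.5 strap in jig mm [-7.7  1.8] ang 0.836
['s8', 't8'] score -29.4 strap in jig mm [-8.1  1.5] ang 0.837
```

```bash
python3 -m creep '[[0,0.06,0,0,1],[0,0.04,0,0,1],[0,0,0,0,1]]'; python3 -m creep '[[0,0.05,0,0,1],[0,0.03,0,0,1],[0,0,0,0,1]]';  python3 - <<'E'
from sp import *
grab('scene','s9');grab('top','t9')
x=[.4972,-.169,1.04];rep(['s9'],x);rep(['s9','t9'],x)
E
```

```text
clock: 18.42
position: [0.4446, -0.2423, -0.0316]
ee_rot: [0.841, 3.027, 0.0]
force: [-2.1, -2.0, 1.9]
width: 1.002
gripper_force: 1.3
clock: 18.8
position: [0.4461, -0.2397, -0.0316]
ee_rot: [0.841, 3.027, 0.0]
force: [-0.8, -2.1, 1.3]
width: 0.998
gripper_force: 1.5
['s9'] score -17.7 strap in jig mm [-3.5  7.7] ang 0.845
['s9', 't9'] score -27.5 strap in jig mm [-5.2  5.8] ang 0.806
```

```bash
python3 - <<'E'
from sp import *
print('pin: top',world('top0',346,231.25,.026).round(4),'scene',world('scene0',314.1,244.6,.026).round(4))
for n in('scene0','s9','top0','t9'):
    im=cv2.imread(f'pics/{n}.png').astype(int); k=im[:,:,2]-im[:,:,0]
    u0,v0=(302,232) if n[0]=='s' else (336,222)
    print(n,'R-B from',u0,v0)
    for v in range(v0,v0+24): print(v,' '.join(f'{x:3d}' for x in k[v,u0:u0+28]))
E
```

```text
pin: top [ 0.5037 -0.1675  0.026 ] scene [ 0.5016 -0.1652  0.026 ]
scene0 R-B from 302 232
232  80  79  79  77  77  76  69  47  22  16  26  35  39  44  46  40  33  28  22  20  17  14  14  16  19  22  22  25
233  79  80  77  77  76  74  68  48  25  14  12  12  16  23  27  25  24  23  22  21  17  10   4   7  12  19  22  23
234  80  79  77  75  75  73  70  61  51  35  13   8   9  12  17  21  22  23  22  22  19  10   1   4  10  17  22  22
235  79  78  76  75  74  71  69  68  66  51  21  13  14  14  17  21  23  23  23  23  21  16  13  14  18  21  22  23
236  78  77  75  73  73  67  63  64  66  54  24  15  20  21  21  23  22  23  23  22  22  21  20  20  22  23  22  23
237  77  76  75  72  68  56  40  46  58  53  31  14  18  21  22  22  23  23  22  23  23  22  23  23  24  23  22  23
238  76  74  73  71  63  44  23  22  36  47  43  21  14  19  22  23  22  23  23  23  24  23  23  23  22  22  23  22
239  75  73  71  67  57  34  14  11  24  47  51  32  16  15  20  23  23  22  23  22  23  22  23  23  23  22  22  22
240  72  72  71  66  53  32  20  14  18  33  40  38  23  13  18  22  23  22  23  
[... 9488 characters left out ...]
   7
240  57  47  32  16  10  12  11   8   7   8   7   8   5   8   9   8   8   7   8   8   7   6   7   8   7   9   7   6
241  53  43  21  11  11  13  14   8   9   6  10   9   8   9   6   6   9   6   7   6   8   7   8   8   6   9   8   8
242  48  31  14   9   8   8   8   8   6   8   7   7   6   6   6   7   6   8   6   5   7   6   6   6   6   7   7   9
243  39  19   9   8   6   7   5   8   6   6   7   6   9   6   8   7   5   4   8   7   7   7   5   6   5   7   7  11
244  25  10   7   8   8   6   8   5   8   8   7   7   7   4   6   6   7   5   8   8   7   8   6   3   7   8   7  18
245  16   9   8   8   8  10  10   8   7   6   8   8   6   7   6   8   7   8   8   8   5   5   6   6   5   6  13  27
```

Pixel values show the pin (columns 311–316) now with strap right against it on both sides: the notch is on the pin. Next I back off, shift 27 mm along the edge and swing.

```bash
python3 -m creep '[[0,-0.1,0,0,1],[0.34,0,0,0,1],[0.34,0,0,0,1],[0,0.1,0,0,1],[0.165,0.075,0,1,1],[0.165,0.07,0,1,1],[0.165,0.07,0,1,1],[0.165,0.066,0,1,1],[0,0,0,0,1]]'; python3 go.py; python3 - <<'E'
from sp import *
grab('scene','s10');grab('top','t10')
for a_ in(.55,.7): 
    x=[.4986,-.1621,.2073+a_];rep(['s10'],x)
im=cv2.imread('pics/s10.png').astype(int); k=im[:,:,2]-im[:,:,0]
for v in range(236,258,2): print(v,' '.join(f'{x:3d}' for x in k[v,302:330]))
E
```

```text
clock: 20.02
position: [0.4089, -0.2007, -0.0313]
ee_rot: [1.252, 2.881, -0.0]
force: [-0.1, 0.2, 1.5]
width: 1.004
gripper_force: 0.5
t 20.02 tcp [ 0.4089 -0.2007 -0.0313] yaw 43.0 F [-0.1  0.2  1.5] w 1.004 0.5 q [ 0.7   0.55 -0.47  2.17  0.49  0.52  0.6 ]
['s10'] score -14.5 strap in jig mm [-0.7  8.7] ang 0.617
['s10'] score -14.5 strap in jig mm [-0.7  8.9] ang 0.617
236  80  80  77  77  73  61  39  26  25  25  25  23  22  22  21  19   6  -4  -4  -5  -4  -4  -4  -4  -5  -5  -4  -4
238  79  76  75  73  64  45  21  13  17  21  23  24  23  24  23  20  12   1  -4  -4  -4  -4  -3  -4  -4  -4  -3  -3
240  76  75  74  69  54  32  14  10  13  16  21  22  23  24  24  24  19  10   3   1   1   5  10  11  13  15  15   1
242  75  74  72  67  60  55  34  20  20  15   6   1   2   6  14  21  23  21  20  22  24  26  28  28  35  64  82  29
244  75  75  74  62  44  46  48  28  13 -10 -32 -40 -41 -35 -17  11  23  25  25  29  28  29  29  28  37  74 100  43
246  74  78  82  78  71  67  62  40  12  -9 -22 -26 -25 -19  -3  17  23  24  23  21  18  22  27  28  31  43  57  32
248  74  75  76  70  51  30  26  20   8   2   0   0   0   2   9  19  23  23  23  22  19  23  27  30  30  34  37  17
250  75  75  74  72  69  61  35  -4  -7   5   2   1   2   2   7  17  22  24  24  23  22  23  27  28  28  26  19   7
252  75  76  76  76  73  57  20  -5  -1   3   1   1   6  14  19  23  24  23  22  23  22  23  19  17  22  25  23  20
254  76  77  76  74  59  30   2  10  35  43  27  16  19  23  24  23  24  23  24  23  23  24  23  22  23  23  24  24
256  68  66  68  70  65  54  44  49  63  67  51  26  22  24  24  23  23  23  23  23  24  24  24  23  24  24  24  23
```

```bash
python3 -m creep '[[0.165,0.066,0,1,1],[0.165,0.066,0,1,1],[0.165,0.066,0,1,1],[0.165,0.066,0,1,1],[0.165,0.066,0,1,1],[0,0,0,0,1]]'; python3 go.py; python3 - <<'E'
from sp import *
grab('scene','s11')
for a_ in(.2,.3): 
    x=[.4986,-.1621,.2073+a_];rep(['s11'],x)
im=cv2.imread('pics/s11.png').astype(int); k=im[:,:,2]-im[:,:,0]
for v in range(236,260,2): print(v,' '.join(f'{x:3d}' for x in k[v,302:330]))
E
```

```text
clock: 20.88
position: [0.4008, -0.1665, -0.0315]
ee_rot: [1.733, 2.62, -0.0]
force: [-0.1, -0.1, 1.9]
width: 0.995
gripper_force: 0.6
t 20.88 tcp [ 0.4008 -0.1665 -0.0315] yaw 23.0 F [-0.1 -0.1  1.9] w 0.995 0.6 q [ 0.56  0.52 -0.37  2.22  0.41  0.47  0.27]
['s11'] score -11.7 strap in jig mm [ 6.2 -5.8] ang 0.568
['s11'] score -11.7 strap in jig mm [ 6.1 -6. ] ang 0.572
236  80  79  78  75  60  23  -4  -5  -5  -3  -2   0  -2  -4  -5  -5  -5  -3  -5  -5  -5  -4  -4  -3  -4  -4  -4  -5
238  79  77  76  72  58  21  -5  -5  -4  -4  -4  -5  -5  -4  -5  -5  -5  -5  -4  -4  -4  -4  -3  -4  -4  -4  -4  -5
240  76  75  74  68  53  19  -2  -3  -4  -3  -4  -4  -5  -4  -3  -4  -3  -4  -2   8  26  39  48  48  43  33  26  23
242  75  74  72  65  51  33  20  15  16  19  17  16  13   5   0  -3  -3  -3   2  19  38  47  55  61  63  67  73  75
244  74  74  74  63  39  27  26  28  27  27  28  27  27  32  33   9  -5  -5  -5  -5  -4  -4  -2  -2  -2   0   2   5
246  75  78  82  78  67  59  55  49  37  29  27  27  27  37  39  10  -6  -5  -5  -4  -4  -4  -5  -6  -5  -5  -5  -5
248  75  76  77  71  51  30  29  33  33  28  28  27  26  33  42  15  -4  -3  -3  -4  -4  -5  -4  -5  -5  -4  -4  -1
250  74  75  74  73  70  61  36  -1   8  25  28  28  26  25  21   5  -4  -3  -3  -3  -3  -3  -4  -4  -4  -3  -4  10
252  74  76  75  75  73  57  20  -3  12  24  23  24  25  19   8  -1  -4  -3  -3  -3  -4  -4  -3  -4  -3  -3  -5   5
254  76  77  76  74  60  29   3   5  18  20  18  20  23  22  18  13  12   9   7   7   6   5   4   4   3   0  -2  -2
256  68  67  67  70  65  53  43  41  36  25  22  24  23  23  24  24  23  22  23  23  23  23  23  24  23  22  21  21
258  59  68  72  74  72  70  68  57  38  26  23  24  24  24  24  23  23  23  23  23  24  23  25  26  26  26  26  27
```

```bash
python3 -m creep '[[0.165,0.066,0,1,1],[0.165,0.066,0,1,1],[0,0,0,0,1]]'; python3 -m creep '[[0.08,0.033,0,0.5,1],[0,0,0,0,1]]';python3 -m creep '[[0.04,0.016,0,0.25,1],[0,0,0,0,1]]'; python3 go.py
```

```text
clock: 21.3
position: [0.4008, -0.1524, -0.0316]
ee_rot: [1.911, 2.494, -0.0]
force: [-0.0, -0.5, 1.7]
width: 1.004
gripper_force: 0.6
clock: 21.55
position: [0.401, -0.1491, -0.0316]
ee_rot: [-1.957, -2.457, 0.0]
force: [-1.4, -2.1, 1.8]
width: 1.0
gripper_force: 1.3
clock: 21.8
position: [0.4014, -0.1472, -0.0316]
ee_rot: [-1.979, -2.44, 0.0]
force: [-1.2, -1.6, 1.0]
width: 0.997
gripper_force: 1.2
t 21.8 tcp [ 0.4014 -0.1472 -0.0316] yaw 11.9 F [-1.2 -1.6  1. ] w 0.997 1.2 q [ 0.47  0.5  -0.31  2.24  0.35  0.44  0.08]
```

```bash
for i in 1 2; do python3 -m creep '[[0,0.025,0,0,1],[0,0.025,0,0,1],[0,0,0,0,1]]' | grep -E "posi|force"; done
```

```text
position: [0.4025, -0.1466, -0.0317]
force: [-5.0, -0.0, 3.7]
gripper_force: 3.1
position: [0.4029, -0.1461, -0.0319]
force: [-9.3, -0.7, 8.8]
gripper_force: 6.1
```

```bash
python3 - <<'E'
from sp import *
grab('scene','s12')
for a_ in(0.,.1): rep(['s12'],[.503,-.1665,.2073+a_])
E
```

```text
['s12'] score -10.6 strap in jig mm [  3.9 -10.2] ang 0.357
['s12'] score -9.9 strap in jig mm [-5.1  7.5] ang 0.242
```

```bash
python3 -m creep '[[0,-0.1,0,0,1],[0,-0.3,0,0,1],[0,0,-0.8,0,1],[0,0,-1,0,1],[0,0,-1,0,1],[-1,0,-1,0,1],[-1,0,-1,0,1],[-1,0,0,0,1],[-1,0,0,0,1],[-1,0,0,0,1],[-1,0,0,0,1],[0,0,0,0,1]]'; python3 go.py; python3 - <<'E'
from sp import *
grab('scene','s13');grab('top','t13')
for n in('s13','t13'):rep([n],[.503,-.1665,.2073+.1])
rep(['s13','t13'],[.503,-.1665,.2073+.05])
im=cv2.imread('pics/s13.png').astype(int); k=im[:,:,2]-im[:,:,0]
for v in range(236,262,2): print(v,' '.join(f'{x:3d}' for x in k[v,298:330]))
E
```

```text
clock: 24.1
position: [0.4384, -0.3879, 0.1597]
ee_rot: [1.983, 2.436, -0.001]
force: [0.4, 0.4, -0.6]
width: 1.001
gripper_force: 0.0
t 24.1 tcp [ 0.4384 -0.3879  0.1597] yaw 11.7 F [ 0.4  0.4 -0.6] w 1.001 0.0 q [ 0.88  0.43 -0.35  1.69  0.17  1.05  0.68]
['s13'] score -18.3 strap in jig mm [-0.5 -3.1] ang 0.105
['t13'] score -14.1 strap in jig mm [ 0.7 -0.4] ang 0.11
['s13', 't13'] score -31.7 strap in jig mm [-0.1 -0.7] ang 0.111
236  80  78  79  79  78  78  75  74  73  68  63  65  70  70  69  67  62  55  56  50  33  24  25  27  29  33  37  40  44  49  51  56
238  77  78  77  76  77  74  74  71  63  44  23  23  37  54  66  69  69  67  55  34  24  23  23  23  22  23  22  23  22  22  22  23
240  74  74  74  75  74  73  72  66  53  32  20  15  18  32  47  59  64  58  39  26  23  23  23  23  23  23  23  19  12   3   1   7
242  72  72  73  73  72  72  70  65  60  62  66  61  54  42  23  10   9  12  15  21  23  23  23  22  23  23  23  23  20  18  17  18
244  60  55  64  70  73  73  72  62  42  48  65  68  55  13 -26 -40 -41 -35 -17   9  23  23  23  23  23  23  23  23  23  23  24  23
24
[... 353 characters left out ...]
  23  22  22  22  24  22  23  23  23  22
252  73  73  73  74  74  74  74  74  71  56  19  -4   0   5   8  10  13  16  20  22  22  23  22  23  23  23  23  23  23  24  22  21
254  68  75  74  75  74  75  74  71  59  28   5  10  20  23  23  22  23  23  23  23  23  24  23  23  23  23  23  23  23  22  21  19
256  29  69  74  69  65  63  66  67  64  51  33  23  23  23  23  23  23  24  23  23  23  23  23  23  22  23  23  23  23  22  19  29
258 -12  14  18  32  58  65  71  72  69  64  49  30  22  23  24  23  24  23  23  23  22  23  22  23  23  23  23  24  22  19  22  45
260 -20 -14 -19 -12   5   6  14  39  57  69  65  48  27  24  23  20  15  11  11  14  18  23  24  25  24  24  23  24  21  21  42  62
```

Strap sits on the pin (within ~1 mm) but reads about 0.11 rad off my fitted heading. I check that heading using the foot's edges and bolts.

```bash
python3 - <<'E'
from sp import *
im=cv2.imread('pics/top0.png').astype(float)
g=im.mean(2)
c=[]
for u0,v0 in((280,237),(284,254.5)):
    b=[(u,v) for v in range(int(v0)-4,int(v0)+6) for u in range(int(u0)-4,int(u0)+6)]
    w=np.array([max(0,im[v,u,0]-130) for u,v in b]);m=(np.array(b)*w[:,None]).sum(0)/w.sum();c.append(world('top0',*m,.012));print(m,w.max(),c[-1].round(4))
d=c[0]-c[1];print('bolt line heading',np.arctan2(d[1],d[0]),np.linalg.norm(d))
# jig foot fit by edge contrast (R-B: foot low, bench high), outer x-side and +y edges
def pts(off):
    L=[]
    for y in np.arange(103,148,3): L+=[(26+off,y),(-26-off,y)]
    for x in np.arange(-23,24,3): L+=[(x,150+off)]
    return np.c_[np.array(L)/1e3,np.full(len(L),.008)]
for names in(['top0'],['scene0'],['top13'] if 0 else ['t13']):
    k={n:(lambda b:b[:,:,2]-b[:,:,0])(cv2.imread(f'pics/{n}.png').astype(np.float32)) for n in names}
    gg=lambda n,P:cv2.remap(k[n],*[(proj(n,P)+OFF[n[0]])[:,i:i+1].astype(np.float32) for i in(0,1)],cv2.INTER_LINEAR)[:,0]
    f=lambda p:-sum(np.clip(gg(n,T(p,pts(3)))-gg(n,T(p,pts(-3))),-20,60).mean() for n in names)
    r=min((minimize(f,[.5036+a_,-.1675+b_,.2073+h_],method='Nelder-Mead',options=dict(initial_simplex=np.array([.5036+a_,-.1675+b_,.2073+h_])+np.vstack([np.zeros(3),np.diag([.004,.004,.05])]))) for a_ in(-.003,.003) for b_ in(-.003,.003) for h_ in(-.05,.05,.12)),key=lambda r:r.fun);print(names,r.x.round(4),r.fun)
    # with pin fixed
    for p0 in((.503,-.1670),):
        print([ (h,round(f([*p0,h]),1)) for h in np.arange(.1,.36,.02).round(2)])
E
```

```text
[279.74754902 236.30882353] 38.0 [ 0.4936 -0.0261  0.012 ]
[283.415  254.0225] 40.0 [ 0.4556 -0.0344  0.012 ]
bolt line heading 0.21586113126890133 0.038870064794378247
['top0'] [ 0.5045 -0.169   0.2106] -47.665992736816406
[(np.float64(0.1), np.float32(-3.6)), (np.float64(0.12), np.float32(-3.3)), (np.float64(0.14), np.float32(-4.8)), (np.float64(0.16), np.float32(-11.8)), (np.float64(0.18), np.float32(-30.3)), (np.float64(0.2), np.float32(-44.3)), (np.float64(0.22), np.float32(-35.9)), (np.float64(0.24), np.float32(-15.5)), (np.float64(0.26), np.float32(-7.0)), (np.float64(0.28), np.float32(-5.5)), (np.float64(0.3), np.float32(-4.2)), (np.float64(0.32), np.float32(-3.4)), (np.float64(0.34), np.float32(-3.1))]
['scene0'] [ 0.4955 -0.1871  0.1146] -32.22930145263672
[(np.float64(0.1), np.float32(-1.7)), (np.float64(0.12), np.float32(1.0)), (np.float64(0.14), np.float32(2.9)), (np.float64(0.16), np.float32(0.7)), (np.float64(0.18), np.float32(-11.1)), (np.float64(0.2), np.float32(-24.8)), (np.float64(0.22), np.float32(-26.8)), (np.float64(0.24), np.float32(-13.9)), (np.float64(0.26), np.float32(3.7)), (np.float64(0.28), np.float32(7.1)), (np.float64(0.3), np.float32(5.1)), (np.float64(0.32), np.float32(0.4)), (np.float64(0.34), np.float32(0.1))]
['t13'] [ 0.505  -0.1691  0.2142] -45.00059509277344
[(np.float64(0.1), np.float32(-5.4)), (np.float64(0.12), np.float32(-4.6)), (np.float64(0.14), np.float32(-3.8)), (np.float64(0.16), np.float32(-9.6)), (np.float64(0.18), np.float32(-28.3)), (np.float64(0.2), np.float32(-42.4)), (np.float64(0.22), np.float32(-33.9)), (np.float64(0.24), np.float32(-13.0)), (np.float64(0.26), np.float32(-4.3)), (np.float64(0.28), np.float32(-1.9)), (np.float64(0.3), np.float32(0.2)), (np.float64(0.32), np.float32(1.6)), (np.float64(0.34), np.float32(2.0))]
```

Heading 0.21 is confirmed, so the strap is about 0.1 rad short. The body, which overhangs the finger, was most likely stopped by the cardboard. I'll push with the finger's side instead: tool y along the fence, so the body stays clear.

```bash
python3 -m creep '[[0,0,0,1,1],[0,0,0,1,1],[0,0,0,1,1],[0,0,0,1,1],[0,0,0,1,1],[0,0,0,1,1],[0,0,0,1,1],[0,0,0,1,1],[0,0,0,1,1],[0,0,0,1,1],[0,0,0,1,1],[0,0,0,1,1]]' >/dev/null; python3 -m creep '[[0,0,0,1,1],[0,0,0,1,1],[0,0,0,1,1],[0,0,0,1,1],[0,0,0,1,1],[0,0,0,1,1],[0,0,0,1,1],[0,0,0,1,1],[0,0,0,1,1],[0,0,0,1,1],[0,0,0,0.4,1]]' >/dev/null; python3 go.py .446 -.194 -.031 -78
```

```text
t 27.07 tcp [ 0.4393 -0.3831  0.1605] yaw -77.6 F [-0.1 -0.3  0.1] w 0.999 0.0 q [ 0.63  0.4  -0.    1.72  0.    1.02 -0.73]
units [ 1.17 -4.58  4.79]
turn units 0.09
```

```bash
python3 -m creep '[[0.29,-0.92,0,0.1,1],[0.29,-0.92,0,0,1],[0.29,-0.92,0,0,1],[0.3,-0.92,0,0,1],[0,-0.9,0.5,0,1],[0,0,1,0,1],[0,0,1,0,1],[0,0,1,0,1],[0,0,0.6,0,1],[0,0,0,0,1]]' >/dev/null; python3 go.py .446 -.194 -.031 -78; python3 - <<'E'
from sp import *
grab('scene','s14');grab('top','t14');rep(['t14'],[.504,-.1685,.31])
s=readout.observe();R=cv2.Rodrigues(s['ee_rot'])[0]
import hm
C=np.vstack([hm.cloud('s14'),hm.cloud('t14')]);L=(C-s['position'])@R*1e3
for sg in(1,-1):
    m=(abs(L[:,0])<30)&(abs(sg*L[:,1]-55)<25)&(L[:,2]>-62)&(L[:,2]<-34)&(C[:,2]>.03);print(sg,m.sum(),np.percentile(L[m],[3,50,97],axis=0).round(1).tolist() if m.sum() else '')
E
```

```text
t 28.32 tcp [ 0.4454 -0.1945 -0.0047] yaw -78.0 F [ 0.5 -0.2 -0.1] w 1.001 0.0 q [ 0.35  0.49 -0.07  2.1   0.06  0.55 -1.12]
units [ 0.02 -0.01  0.66]
turn units 0.0
['t14'] score -10.5 strap in jig mm [20.4  6.5] ang 0.619
1 35 [[-14.1, 42.5, -58.6], [-11.2, 47.1, -44.8], [1.8, 57.9, -36.2]]
-1 93 [[-14.3, -65.5, -61.7], [-6.3, -63.4, -53.1], [7.2, -52.0, -41.7]]
```

```bash
python3 -m creep '[[0,0,0.4,0,1],[0,0,0.24,0,1],[0,0,0,0,1]]' | grep -E "posi|force"; python3 -m creep '[[0.08,0,0,0,1],[0.08,0,0,0,1],[0.08,0,0,0,1],[0,0,0,0,1]]'| grep -E "posi|force"; python3 -m creep '[[0.05,0,0,0,1],[0.03,0,0,0,1],[0,0,0,0,1]]'| grep -E "posi|force"; 
```

```text
position: [0.4469, -0.1955, -0.029]
force: [-0.0, 0.5, -0.1]
gripper_force: 0.0
position: [0.4568, -0.1935, -0.0291]
force: [-0.5, 0.0, -0.4]
gripper_force: 0.0
position: [0.4595, -0.1929, -0.0292]
force: [-0.3, 1.0, -0.0]
gripper_force: 0.0
```

```bash
for i in 1 2; do python3 -m creep '[[0.05,0,0,0,1],[0,0,0,0,1]]'| grep -E "posi|force"; done; python3 - <<'E'
from sp import *
grab('scene','s15');grab('top','t15')
for n in('s15','t15'):rep([n],[.503,-.1665,.2073+.05])
E
```

```text
position: [0.461, -0.1925, -0.0293]
force: [-1.1, 0.1, -0.1]
gripper_force: 0.6
position: [0.4615, -0.192, -0.0294]
force: [-5.4, -0.6, 3.9]
gripper_force: 2.9
['s15'] score -11.3 strap in jig mm [28.   1.5] ang 0.041
['t15'] score -8.6 strap in jig mm [-7.7  0.9] ang 0.004
```

```bash
python3 -m creep '[[0.05,0,0,0,1],[0,0,0,0,1]]'| grep -E "posi|force"; python3 -m creep '[[0.05,0,0,0,1],[0,0,0,0,1]]'| grep -E "posi|force"; python3 -m creep '[[-0.2,0,0,0,1],[-0.3,0,0,0,1],[0,0,-1,0,1],[0,0,-1,0,1],[0,0,-1,0,1],[0,0.9,-1,0,1],[0,0.9,0,0,1],[0,0.9,0,0,1],[0,0.9,0,0,1],[0,0.9,0,0,1],[0,0.5,0,0,1],[0,0,0,0,1]]'| grep -E "clock|posi|force"; python3 - <<'E'
from sp import *
grab('scene','s16');grab('top','t16')
for n in('s16','t16'):
  for a_ in(.02,.1):rep([n],[.503,-.1665,.2073+a_])
E
```

```text
position: [0.462, -0.1916, -0.0296]
force: [-8.2, -0.4, 8.2]
gripper_force: 4.8
position: [0.4623, -0.1911, -0.0297]
force: [-13.4, -1.0, 11.5]
gripper_force: 6.8
clock: 32.28
position: [0.4883, -0.3929, 0.1305]
force: [-0.7, 0.8, -0.4]
gripper_force: 0.0
['s16'] score -18.0 strap in jig mm [-1.  -4.6] ang 0.072
['s16'] score -18.0 strap in jig mm [-1.  -4.7] ang 0.071
['t16'] score -13.4 strap in jig mm [ 0.5 -0.3] ang 0.071
['t16'] score -13.4 strap in jig mm [ 0.7 -0.1] ang 0.071
```

Both cameras read about 0.065–0.07 rad now (0.11 before). I measure the plain edge with a direct line fit before deciding on more push.

```bash
python3 - <<'E'
from sp import *
for n in('t16','s16','t13','top0'):
    b=cv2.imread(f'pics/{n}.png').astype(np.float32);k=cv2.GaussianBlur(b[:,:,2]-b[:,:,0],(0,0),.7)
    p0=np.array([.5037,-.1675,.28]) if n!='top0' else np.array([.4925,-.187,1.01])
    if n=='t13':p0[2]=.315
    out={}
    for nm,X,Y,ax in(('plain',[-.0345],np.arange(-.044,.076,.004),0),('notched',[.0055],np.arange(.022,.06,.004),0)):
        r=[]
        for y in Y:
            xs=np.arange(X[0]-.009,X[0]+.009,.0004); P=np.c_[xs,np.full(len(xs),y),np.full(len(xs),.01)]
            q=(proj(n,T(p0,P))+OFF[n[0]]).astype(np.float32);v=cv2.remap(k,q[:,:1],q[:,1:],cv2.INTER_LINEAR)[:,0]
            g=np.abs(np.gradient(v));i=g.argmax()
            if g[i]>.8: w=g**2*(abs(xs-xs[i])<.003);r.append((y,(xs*w).sum()/w.sum()))
        r=np.array(r)
        if len(r)>5:
            for _ in range(3):
                c=np.polyfit(r[:,0],r[:,1],1);e=abs(r[:,1]-np.polyval(c,r[:,0]));r=r[e<max(.0012,2*np.median(e))]
            print(n,nm,len(r),'world angle',round(p0[2]-np.arctan(c[0]),3),'x at y=0 mm',round(c[1]*1e3,1),'rms',round(1e3*e.std(),2))
E
```

```text
t16 plain 30 world angle 0.259 x at y=0 mm -34.1 rms 0.1
t16 notched 10 world angle 0.663 x at y=0 mm 21.7 rms 0.82
s16 plain 28 world angle 0.262 x at y=0 mm -36.5 rms 0.15
s16 notched 10 world angle 0.41 x at y=0 mm 6.1 rms 0.85
t13 plain 30 world angle 0.297 x at y=0 mm -34.0 rms 0.14
t13 notched 10 world angle 0.655 x at y=0 mm 21.0 rms 0.7
top0 plain 30 world angle 1.021 x at y=0 mm -34.6 rms 0.21
top0 notched 10 world angle 1.016 x at y=0 mm 5.7 rms 0.15
```

The plain edge reads 0.26 rad against a jig heading of about 0.212, so about 0.048 is left. One more push, with the finger lower for a squarer contact and the hand 5 mm further from the sleeve.

```bash
python3 go.py .448 -.1986 -.033 -78
```

```text
t 32.38 tcp [ 0.4888 -0.3903  0.1306] yaw -78.1 F [-0.1  1.  -1. ] w 1.001 0.0 q [ 0.6   0.49 -0.02  1.65  0.01  1.01 -0.78]
units [-0.01 -4.9   4.09]
turn units -0.02
```

```bash
python3 -m creep '[[0,-0.98,0,0,1],[0,-0.98,0,0,1],[0,-0.98,0,0,1],[0,-0.98,0,0,1],[0,-0.98,0.5,0,1],[0,0,1,0,1],[0,0,1,0,1],[0,0,1,0,1],[0,0,0.4,0,1],[0,0,0.15,0,1],[0,0,0,0,1]]'| grep -E "clock|posi|force";python3 go.py .461 -.196 -.0335 -78
```

```text
clock: 33.75
position: [0.4486, -0.1988, -0.0308]
force: [-0.1, -0.2, -0.6]
gripper_force: 0.0
t 33.75 tcp [ 0.4486 -0.1988 -0.0308] yaw -78.0 F [-0.1 -0.2 -0.6] w 1.003 0.0 q [ 0.36  0.54 -0.06  2.11  0.07  0.49 -1.12]
units [ 0.32 -0.    0.07]
turn units -0.01
```

```bash
python3 -m creep '[[0.1,0,0.07,0,1],[0.1,0,0,0,1],[0.08,0,0,0,1],[0,0,0,0,1]]'| grep -E "posi|force"; for i in 1 2; do python3 -m creep '[[0.06,0,0,0,1],[0.06,0,0,0,1],[0,0,0,0,1]]'| grep -E "clock|posi|force"; done
```

```text
position: [0.4531, -0.1985, -0.0332]
force: [-20.6, -3.4, 29.4]
gripper_force: 14.5
clock: 34.62
position: [0.4571, -0.1981, -0.0331]
force: [-15.7, -4.0, 21.7]
gripper_force: 10.7
clock: 35.0
position: [0.4634, -0.1969, -0.0331]
force: [-18.0, -5.1, 24.8]
gripper_force: 15.0
```

```bash
python3 -m creep '[[0,0,-0.06,0,1],[0,0,-0.03,0,1]]'| grep -E "posi|force"; python3 -m creep '[[0.06,0,0,0,1],[0.05,0,0,0,1],[0,0,0,0,1]]'| grep -E "clock|posi|force"
```

```text
position: [0.4646, -0.1952, -0.0308]
force: [-9.7, -2.0, -3.0]
gripper_force: 4.6
clock: 35.62
position: [0.4645, -0.1951, -0.0319]
force: [-17.9, -5.7, -1.4]
gripper_force: 9.4
```

```bash
python3 -m creep '[[-0.2,0,0,0,1],[-0.3,0,0,0,1],[0,0,-1,0,1],[0,0,-1,0,1],[0,0,-1,0,1],[0,0.9,-1,0,1],[0,0.9,0,0,1],[0,0.9,0,0,1],[0,0.9,0,0,1],[0,0.9,0,0,1],[0,0,0,0,1]]'| grep -E "clock|posi|force"; python3 - <<'E'
from sp import *
for n in('s17','t17'): grab({'s':'scene','t':'top'}[n[0]],n)
for n in('t17','s17'):
    b=cv2.imread(f'pics/{n}.png').astype(np.float32);k=cv2.GaussianBlur(b[:,:,2]-b[:,:,0],(0,0),.7)
    p0=np.array([.5037,-.1675,.24]); r=[]
    for y in np.arange(-.044,.076,.004):
        xs=np.arange(-.0435,-.0255,.0004);P=np.c_[xs,np.full(len(xs),y),np.full(len(xs),.01)]
        q=(proj(n,T(p0,P))+OFF[n[0]]).astype(np.float32);v=cv2.remap(k,q[:,:1],q[:,1:],cv2.INTER_LINEAR)[:,0]
        g=np.abs(np.gradient(v));i=g.argmax();w=g**2*(abs(xs-xs[i])<.003);r.append((y,(xs*w).sum()/w.sum()))
    r=np.array(r)
    for _ in range(3):
        c=np.polyfit(r[:,0],r[:,1],1);e=abs(r[:,1]-np.polyval(c,r[:,0]));r=r[e<max(.0012,2*np.median(e))]
    print(n,len(r),'world angle',round(p0[2]-np.arctan(c[0]),3),'x at 0',round(c[1]*1e3,1))
for n in('s17','t17'):rep([n],[.5037,-.1675,.22])
# handle still parked?
im=cv2.imread('pics/s17.png');P=np.array([world('s17',u,v) for v in range(238,270) for u in range(270,304) if im[v,u].max()<70])
d=P-[.504,-.1685,0];c,s=np.cos(.212),np.sin(.212);q=np.c_[c*d[:,0]+s*d[:,1],-s*d[:,0]+c*d[:,1],d[:,2]];q=q[(q[:,2]>.07)&(q[:,2]<.15)];print(np.percentile((q-[-.01,.062,.004])@a*1e3,[50,97]))
E
```

```text
clock: 37.0
position: [0.4905, -0.3778, 0.1299]
force: [0.3, 0.5, 0.3]
gripper_force: 0.0
t17 30 world angle 0.213 x at 0 -34.2
s17 24 world angle 0.214 x at 0 -37.0
['s17'] score -17.6 strap in jig mm [-1.8 -3.6] ang 0.029
['t17'] score -12.8 strap in jig mm [ 0.8 -0.4] ang 0.015
[147.77150241 153.03191524]
```

Strap angle is 0.213 rad against a heading of about 0.212. It's flush, on the pin, the plunger is still parked and the arm is clear. Handing in.

```bash
python3 -c "
from cell import sign_off
print(sign_off())"
```

```text
the job is handed in; nothing more can be done
None
```

I handed the job in at about 37 s: the plunger is parked out by about 17 mm, and the strap's notch is on the pin with its long edge flush along the fence (camera reads within about 0.01 rad). The arm was clear of everything; I didn't measure the tin, elbow and block again at the end, and the hand-in returned no verdict.

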